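# Strip and check the kitchen twine dispenser

### The job

Strip the twine dispenser for refilling: turn its selector to the green dot, slide every twine roll straight up off its spindle and lay it flat on the brown tray. Then check the tension spring by pulling the orange gauge tab out until its white line stands at the red line on the scale, holding it there for a second and letting it go fully home, and finally turn the selector to the red dot. Leave the cup, mug, jar and pepper mill alone.

Things in the scene. Friction and masses are not known exactly. Their poses are not given: they have to be found in the camera images.
- dispenser: White twine dispenser, fixed on a pale board (board top z = 0.061): plinth 150 (own x) by 280 (own y) by 22 mm high. Origin: centre of its underside; x to its back, y to its left. At x = +42, y = +112, +56, 0, -56, -112 mm stand five steel spindles, 11 mm thick, 48 mm high above the plinth. In front: black selector dial at (-42, +82), orange spring gauge at (-40, -22) mm.
- selector (a joint): Angle of the selector dial, rad, growing counter-clockwise seen from above, -0.15 to 1.45. Detents hold it at three coloured dots on the plinth: 0 = red (locked), 0.65 = yellow (drag), 1.30 = green (free). Let go within 0.25 rad of a dot, it clicks to that dot by itself. Turning takes under 0.15 N m.
- selector_grip (a point): Point on the dial axis, 22 mm above the plinth top. The dial is a black disc 36 mm across with an upright straight grip bar 40 mm long, 10 mm wide; bar top 31 mm, lower edge 11 mm above the plinth. The point turns with the dial: its x axis lies along the bar, the white pointer line is at the -x end. Pinch the bar across its 10 mm width.
- gauge (a joint): How far the sprung gauge slide is pulled out, m: 0 = home, at most 0.06; pulled toward the dispenser's own -y (to its right). A spring draws it home: about 2 N at home, 6 N at 40 mm.
- gauge_tab (a point): Middle of the orange gauge tab, 17 mm above the plinth top: upright block 24 mm (dispenser x) by 10 mm (dispenser y, the way it slides), top 28 mm above the plinth, with a white centre line. Beside its path lies a scale in 10 mm steps; the one red line, 40 mm from home, is the mark. The grey housing, 18 mm high, begins 38 mm left of the home tab centre. Axes as the dispenser.
- tray: Loose flat oval brown tray, 252 (own x) by 302 (own y) by 12 mm at its rim, on the board right of the dispenser. Origin: centre of its underside; floor 2 mm above that. Its floor carries things within 100 mm of its centre.
- roll_1: Roll of natural brown twine wound on a card core, may be absent: outer diameter 46 mm, height 32 mm, bore 17 mm right through, about 60 g, same both ways up. Origin: its middle; z along its bore. Starts loosely on any one of the five spindles, resting on the plinth; the spindle stands 16 mm out of its top.
- roll_2: Roll of red twine wound on a card core, may be absent: outer diameter 46 mm, height 32 mm, bore 17 mm right through, about 60 g, same both ways up. Origin: its middle; z along its bore. Starts loosely on any one of the five spindles, resting on the plinth; the spindle stands 16 mm out of its top.
- roll_3: Roll of blue twine wound on a card core, may be absent: outer diameter 46 mm, height 32 mm, bore 17 mm right through, about 60 g, same both ways up. Origin: its middle; z along its bore. Starts loosely on any one of the five spindles, resting on the plinth; the spindle stands 16 mm out of its top.
- roll_4: Roll of green twine wound on a card core, may be absent: outer diameter 46 mm, height 32 mm, bore 17 mm right through, about 60 g, same both ways up. Origin: its middle; z along its bore. Starts loosely on any one of the five spindles, resting on the plinth; the spindle stands 16 mm out of its top.
- roll_5: Roll of yellow twine wound on a card core, may be absent: outer diameter 46 mm, height 32 mm, bore 17 mm right through, about 60 g, same both ways up. Origin: its middle; z along its bore. Starts loosely on any one of the five spindles, resting on the plinth; the spindle stands 16 mm out of its top.
- mug: White spotted mug, 92 mm high, a bystander on the back of the board: leave it alone. Origin: on its underside.
- pepper_mill: Wooden pepper mill, 150 mm high, a bystander on the back of the board: leave it alone. Origin: on its underside.
- salt_jar: Glass jar with a green lid, 100 mm high, a bystander on the back of the board: leave it alone. Origin: on its underside.
- espresso_cup: Small cream espresso cup, 53 mm high, a bystander on the worktop left of the board: leave it alone. Origin: on its underside.

How it is judged:
By the outcome, as a careful person would: the job done as asked, in the order asked, and still so for the second after the job is handed in, with the robot touching nothing.
Of roll_1, roll_2, roll_3, roll_4, roll_5 only 3 to 5 are there at a start; the rules pass over those that are not, and their reading is None.
At some moment in a run one of tray may be knocked a few centimetres aside while the robot is not near it.
Once in a run the grip may slacken for a moment while it holds something.
It also fails if it takes over 210 s, if anything falls off the work surface, if the arm or the gripper's body presses on something with over 40 N, if the wrist force passes 120 N, or if a joint passes its speed limit or range.

### The arm

A 7-joint arm with a two-finger parallel gripper is mounted at the origin on a cart in front of the work surface, level with it; the furniture and walls round the work are solid. World frame = base frame: x ahead of the robot, y to its left, z up, the work surface at z = 0. Lengths are in mm, angles in rad, forces in N, time in s.
With the tool pointing down it reaches from about 400 to 875 mm from the base axis. Payload 4.4 kg.
Tool frame: the origin (TCP) lies between the finger pads; the fingertips stand 22 mm ahead of it and the grasp point (between the pads) lies 3 mm ahead of it; z points along the fingers, y is the line along which they close (so a half turn about z gives the same grasp; the last joint's range is limited). The gripper opens to 85 mm and grips with 20 to 120 N. Pads are 22 mm wide; open, the fingers measure 114 mm over their backs; the gripper's body (76 mm by 85 mm) begins 54 mm behind the grasp point. The pads swing forward as they close: fully open they stand 13 mm farther back than shut.
Start: joints at [-1.324, 0.628, 0.038, 1.517, -0.027, 0.996, -0.02], TCP at [199.997, 618.481, 253.313] pointing down, gripper open.
Joint ranges: [-3.06, 3.06], [-0.37, 2.12], [-1.25, 1.32], [0.18, 2.47], [-1.1, 4.24], [0.23, 1.98], [-2.94, 2.94]. Speed limits (rad/s): [2.57, 2.57, 3.14, 3.14, 3.14, 3.14, 3.14].

### API

Orientations are given as [roll, pitch, yaw] about the fixed x, y, z axes, in that order (R = Rz(yaw) Ry(pitch) Rx(roll)).
In Python, from cell import ctrl gives the robot as it stands.
- The arm moves only by the tool step_arm, never from a script. Its argument "plan" is a list of rows, each an object of numbers: "dx", "dy", "dz": the shift along the tool's x, y, z scaled (see below); "ax", "ay", "az": the turn, a rotation vector about the tool's x, y, z scaled (see below); "gripper": the opening, from 0 (shut) to 1 (fully open). A call has 1 to 20 rows; each row shifts and turns the commanded pose from where the row before left it, along the tool's axes as they then stand; what a row does not reach is not made up. The controller multiplies each number of a shift by 0.3 m and each number of a turn by 90 degrees. A row lasts 1/8 s, in which the tool goes at most 62.5 mm and 10.7 degrees, less where a joint would pass 70% of its speed; a pose out of reach is approached as far as the arm can. A call with a number of a shift or a turn outside -1 to 1 is refused whole. A call with a gripper value outside its range is refused whole. The fingers move at their own pace and stop on an object; the grip force is fixed at half the most. Time passes only in rows, so rows that do not move let the fingers close. It gives the time, the measured TCP pose, the force, the opening and the grip force at its end, in the units of the state.
- ctrl.read_state(): the state, without advancing time (a new reading comes with each control period).
- ctrl.get_image(name): name is "scene" or "side" or "wrist"; returns a dict with "color" (400x640x3 uint8, red, green, blue), "range_z" (400x640 float32, mm along the optical axis (not along the pixel's ray), 0 where there is no reading), "fx", "fy", "cx", "cy" (pixels), "T" (4x4, takes a point from camera to world coordinates); the wrist camera has in their place "T_tool_cam" (4x4, takes a point from camera to tool coordinates, whose origin is the TCP and whose axes are the flange's). Camera axes: x right, y down, z forward; pixel columns grow to the right and rows downward; lengths in mm; the calibration is good to about 2 mm. A picture is of the moment at which its call begins: read the wrist's pose just before it.
- ctrl.finish_job(): hands the job in; it is judged then, once.
The state is a dict: "clock": time; "qpos": joint angles; "qd": joint speeds; "tau": joint torques, N m; "eef_pos": TCP position; "tool_rot": TCP orientation; "force": force on the tool from outside, world axes, zero at the start; "torque": the same for the moment, N m; "width": finger opening in mm; "gripper_force": force on a finger pad.
Only numpy, scipy, OpenCV 4.12 (cv2) and the standard library are available. Lean on these libraries where they do the work, as an engineer would, in place of code of your own. Each camera call takes 0.05 s, during which the arm holds its last target. There are 200 camera calls.

## Working session

There is one attempt and no reset: what is moved stays moved. The work goes in short steps, Python scripts to look and compute and a tool call to move; the robot and the scene stay as the last step left them, time stands still between calls to the robot, and variables do not carry over. Pictures are saved under pics/ and viewed, at most 14 in all, crops included, and the job is handed in when it is done.

Besides the shell and the picture viewer there is one more tool, called after "Emit:" by a JSON object that holds its "name" and its "arguments". step_arm: Moves the arm, as the interface text tells. Shifts and turns lie within -1 to 1; 1 stands for 0.3 m of shift or 90 degrees of turn. Its arguments: {"type":"object","properties":{"plan":{"type":"array"}},"required":["plan"]}

```bash
ls; mkdir -p pics; cat > h.py <<'E'
import numpy as np, cv2
from cell import ctrl
from scipy.spatial.transform import Rotation as R
def save(n,name):
    im=ctrl.get_image(n); cv2.imwrite(f'pics/{name}.png',im['color'][...,::-1]); np.savez(f'pics/{name}.npz',**im); return im
def cloud(im,T=None):
    T=im['T'] if T is None else T
    z=im['range_z'];v,u=np.indices(z.shape)
    p=np.stack([(u-im['cx'])/im['fx']*z,(v-im['cy'])/im['fy']*z,z],-1)
    return p@T[:3,:3].T+T[:3,3]
def ray(im,uv,h,T=None):
    T=im['T'] if T is None else T
    uv=np.atleast_2d(uv); d=np.c_[(uv[:,0]-im['cx'])/im['fx'],(uv[:,1]-im['cy'])/im['fy'],np.ones(len(uv))]@T[:3,:3].T
    return T[:3,3]+d*((h-T[2,3])/d[:,2])[:,None]
def wristT(s,im):
    T=np.eye(4);T[:3,:3]=R.from_euler('xyz',s['tool_rot']).as_matrix();T[:3,3]=s['eef_pos'];return T@im['T_tool_cam']
E
python3 - <<'E'
from h import *
s=ctrl.read_state();print(s)
a=save('scene','scene0');b=save('side','side0')
w=save('wrist','w0')
for i in (a,b):print(i['T'].round(2),i['fx'],i['cx'],i['cy'])
print(w['T_tool_cam'],w['fx'])
E
```

```text
pics
{'clock': 0.0, 'qpos': array([-1.32380036,  0.62930684,  0.0384334 ,  1.51834937, -0.02699465,
        0.99628441, -0.02000393]), 'qd': array([ 0.00092928,  0.00167185,  0.00014581, -0.00057485, -0.00080178,
        0.00084419,  0.0003586 ]), 'tau': array([ 9.13660788e-04, -5.63395536e+01,  1.22640576e+00, -1.93447959e+01,
        1.10115673e-02,  1.05022584e-02, -1.33991873e-05]), 'eef_pos': array([199.81192408, 617.93202257, 252.42030054]), 'tool_rot': array([-3.13976251e+00,  2.11116593e-05,  2.82880303e+00]), 'force': array([-0.31918298,  0.66014417,  0.21156321]), 'torque': array([ 0.02645591,  0.00363398, -0.03093063]), 'gripper_force': 0.0, 'width': 85.4713794262111}
[[-8.0000e-01 -4.2000e-01  4.3000e-01  2.2592e+02]
 [-6.0000e-01  5.3000e-01 -6.0000e-01  5.8170e+02]
 [ 2.0000e-02 -7.4000e-01 -6.8000e-01  7.8079e+02]
 [ 0.0000e+00  0.0000e+00  0.0000e+00  1.0000e+00]] 398.51128144089415 318.8770208126695 203.4243964186786
[[ 9.40000e-01 -2.20000e-01  2.70000e-01  2.95150e+02]
 [-3.40000e-01 -6.40000e-01  6.90000e-01 -9.64440e+02]
 [ 2.00000e-02 -7.40000e-01 -6.70000e-01  1.00127e+03]
 [ 0.00000e+00  0.00000e+00  0.00000e+00  1.00000e+00]] 500.5622070891718 306.9843424958489 194.07326552989466
[[-5.06484334e-04 -9.44934184e-01 -3.27260036e-01  8.37454934e+01]
 [ 9.99999871e-01 -4.70062633e-04 -1.90386882e-04 -9.69647375e-01]
 [ 2.60703585e-05 -3.27260090e-01  9.44934301e-01 -1.21127991e+02]
 [ 0.00000000e+00  0.00000000e+00  0.00000000e+00  1.00000000e+00]] 339.72559132730896
```

View pics/scene0.png

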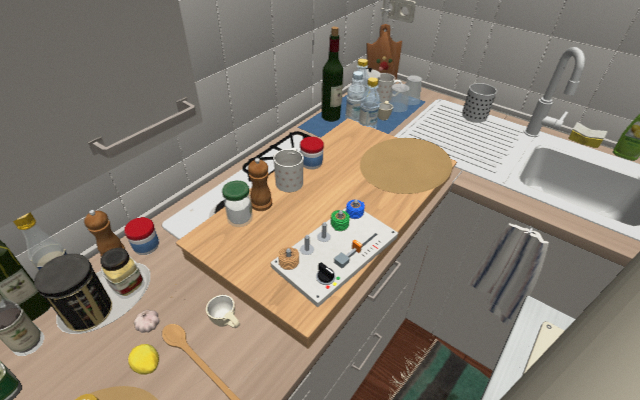

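View pics/side0.png

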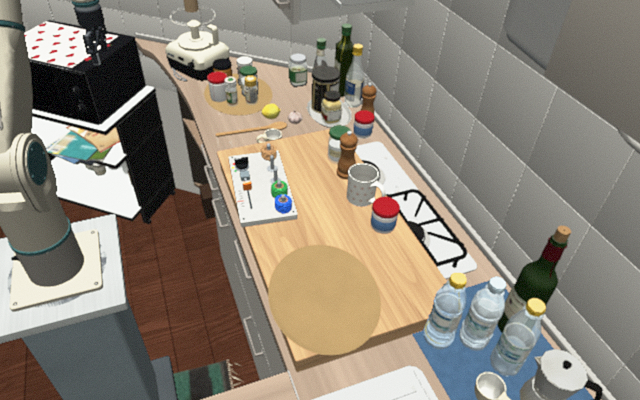

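The scene view shows rolls natural (288,258), green (340,219) and blue (355,208), with bare spindles between them. The dial is at (325,271), the orange tab at (356,246) and the tray at (407,163). The side view agrees, with the tray at (325,298).

```bash
cat > m.py <<'E'
from h import *
for n in('scene0','side0'):
    im=dict(np.load(f'pics/{n}.npz'));P=cloud(im);hsv=cv2.cvtColor(im['color'],cv2.COLOR_RGB2HSV)
    H,S,V=[hsv[...,i].astype(int) for i in range(3)]
    X,Y,Z=P[...,0],P[...,1],P[...,2]
    roi=(Z>70)&(Z<140)
    print(n)
    for c,m in dict(green=(H>50)&(H<80)&(S>120),blue=(H>105)&(H<130)&(S>120),orange=(H>6)&(H<20)&(S>200)&(V>180)).items():
        m=m&roi
        k,l,st,ce=cv2.connectedComponentsWithStats(m.astype(np.uint8))
        for i in range(1,k):
            if st[i,4]>25:
                q=P[l==i];print(c,st[i],q.mean(0).round(),q.min(0).round(),q.max(0).round())
    m=((S<40)&(V>150)&(abs(Z-83)<6)).astype(np.uint8)
    k,l,st,ce=cv2.connectedComponentsWithStats(m);i=1+st[1:,4].argmax()
    c=max(cv2.findContours((l==i).astype(np.uint8),0,2)[0],key=cv2.contourArea)
    w=ray(im,c[:,0].astype(float),83)[:,:2]
    print('plinth',cv2.minAreaRect(w.astype(np.float32)))
    tray={'scene0':(407,163),'side0':(325,298)}[n]
    print('traypx',hsv[tray[1],tray[0]],P[tray[1],tray[0]])
    b=hsv[tray[1],tray[0]].astype(int)
    m=((abs(H-b[0])<4)&(abs(S-b[1])<25)&(abs(V-b[2])<25)&(abs(Z-66)<15)).astype(np.uint8)
    m=cv2.morphologyEx(m,cv2.MORPH_OPEN,np.ones((5,5)))
    k,l,st,ce=cv2.connectedComponentsWithStats(m);i=l[tray[1],tray[0]]
    c=max(cv2.findContours((l==i).astype(np.uint8),0,2)[0],key=cv2.contourArea)
    w=ray(im,c[:,0].astype(float),72)[:,:2]
    print('tray',st[i],cv2.fitEllipse(w.astype(np.float32)))
    m=((Z>90)&(Z<230)&(X>250)&(X<1000)&(abs(Y)<450)).astype(np.uint8)
    k,l,st,ce=cv2.connectedComponentsWithStats(m)
    for i in range(1,k):
        if st[i,4]>60: q=P[l==i];print('obj',st[i],np.median(q,0).round(),q.min(0).round(),q.max(0).round())
E
python3 m.py
```

```text
scene0
green [324  87   7  12  29] [ 979. -490.  118.] [ 969. -493.   94.] [ 994. -485.  134.]
green [331 210  19  21 224] [579.   7. 108.] [564. -40.  86.] [606.  23. 119.]
blue [346 200  18  19 206] [572. -48. 109.] [556. -75.  88.] [597. -34. 127.]
plinth ((550.1456909179688, 59.54120635986328), (278.89849853515625, 149.26658630371094), 82.79603576660156)
traypx [ 18 116 178] [ 584.57782668 -360.09838953   63.46164346]
tray [ 360  138   92   56 4027] ((583.8211059570312, -345.485107421875), (245.8952178955078, 296.77880859375), 167.64529418945312)
obj [ 273  137   51   49 1468] [799. -90. 130.] [ 759. -214.   90.] [847. -24. 156.]
obj [ 222  158   49   63 1715] [792. 102. 151.] [775.  26.  90.] [840. 153. 212.]
obj [330 199  35  32 599] [577. -15. 114.] [556. -76.  90.] [607.  23. 134.]
obj [304 235   5  15  67] [598. 113. 114.] [594. 107.  91.] [604. 115. 133.]
obj [334 240  28  28 267] [511.  85. 101.] [496.  37.  90.] [528. 108. 116.]
obj [278 247  21  23 391] [602. 170. 114.] [583. 145.  90.] [629. 188. 133.]
obj [100 248  29  23 521] [897. 399. 104.] [873. 370.  90.] [932. 42
[... 323 characters left out ...]
.]
plinth ((549.4015502929688, 53.62150573730469), (280.6187744140625, 148.29916381835938), 82.93035888671875)
traypx [ 18 107 196] [ 584.77368466 -347.84762806   61.85461579]
tray [ 268  244  113  111 9646] ((582.9188842773438, -342.9365234375), (249.05453491210938, 297.3572082519531), 170.44175720214844)
obj [320  77  20  26 342] [905. 437. 104.] [873. 364.  90.] [944. 450. 142.]
obj [ 327  125   72  103 2709] [797. -50. 130.] [ 758. -221.   90.] [845. 150. 211.]
obj [261 144  31  70 766] [588. -10. 111.] [556. -84.  90.] [628. 184. 132.]
obj [234 157  14  13 141] [518. 139. 103.] [500. 124.  90.] [539. 150. 117.]
obj [239 171  13  19 153] [510.  76.  99.] [495.  31.  90.] [527. 104. 115.]
```

Emit:
{"name": "step_arm", "arguments": {"plan": [{"az": 0.11,"gripper": 1},{"az": 0.11,"gripper": 1},{"az": 0.11,"gripper": 1},{"az": 0.11,"gripper": 1},{"az": 0.11,"gripper": 1},{"az": 0.11,"gripper": 1},{"az": 0.11,"gripper": 1},{"az": 0.11,"gripper": 1},{"dx": -0.142,"dy": 0.114,"dz": -0.005,"gripper": 1},{"dx": -0.142,"dy": 0.114,"dz": -0.005,"gripper": 1},{"dx": -0.142,"dy": 0.114,"dz": -0.005,"gripper": 1},{"dx": -0.142,"dy": 0.114,"dz": -0.005,"gripper": 1},{"dx": -0.142,"dy": 0.114,"dz": -0.005,"gripper": 1},{"dx": -0.142,"dy": 0.114,"dz": -0.005,"gripper": 1},{"dx": -0.142,"dy": 0.114,"dz": -0.005,"gripper": 1},{"dx": -0.142,"dy": 0.114,"dz": -0.005,"gripper": 1},{"dx": -0.142,"dy": 0.114,"dz": -0.005,"gripper": 1},{"dx": -0.142,"dy": 0.114,"dz": -0.005,"gripper": 1},{"dx": -0.142,"dy": 0.114,"dz": -0.005,"gripper": 1},{"dx": -0.142,"dy": 0.114,"dz": -0.005,"gripper": 1}]}}

```text
invalid input
```

```bash
cat > w.py <<'E'
from h import *
import sys
s=ctrl.read_state();print(s['clock'],s['eef_pos'].round(1),s['tool_rot'].round(3),s['width'].round(1),s['force'].round(1),s['qpos'].round(2))
im=save('wrist',sys.argv[1]);T=wristT(s,im);np.save(f'pics/{sys.argv[1]}_T.npy',T)
E
python3 w.py w1
```

```text
Traceback (most recent call last):
  File "w.py", line 3, in <module>
    s=ctrl.read_state();print(s['clock'],s['eef_pos'].round(1),s['tool_rot'].round(3),s['width'].round(1),s['force'].round(1),s['qpos'].round(2))
                                                                                      ^^^^^^^^^^^^^^^^
AttributeError: 'float' object has no attribute 'round'
```

Emit:
{"name": "step_arm", "arguments": {"plan": [{"dx": 0,"dy": 0,"dz": 0,"ax": 0,"ay": 0,"az": 0.11,"gripper": 1}]}}

```text
clock: 0.28
eef_pos: [200.0, 618.1, 252.8]
tool_rot: [-3.141, -0.0, 2.652]
force: [0.0, -0.6, -0.3]
width: 85.3
gripper_force: 0.0
```

```bash
sed -i "s/s\['width'\].round(1)/round(s['width'],1)/" w.py; python3 -c "
from h import *
s=ctrl.read_state();print(s['clock'],s['tool_rot'])"
```

```text
0.275 [-3.14051021e+00 -2.21878744e-04  2.65153349e+00]
```

Emit:
{"name": "step_arm", "arguments": {"plan": [{"dx": 0,"dy": 0,"dz": 0,"ax": 0,"ay": 0,"az": 0.11,"gripper": 1},{"dx": 0,"dy": 0,"dz": 0,"ax": 0,"ay": 0,"az": 0.11,"gripper": 1},{"dx": 0,"dy": 0,"dz": 0,"ax": 0,"ay": 0,"az": 0.11,"gripper": 1},{"dx": 0,"dy": 0,"dz": 0,"ax": 0,"ay": 0,"az": 0.11,"gripper": 1},{"dx": 0,"dy": 0,"dz": 0,"ax": 0,"ay": 0,"az": 0.11,"gripper": 1},{"dx": 0,"dy": 0,"dz": 0,"ax": 0,"ay": 0,"az": 0.11,"gripper": 1},{"dx": 0,"dy": 0,"dz": 0,"ax": 0,"ay": 0,"az": 0.11,"gripper": 1},{"dx": -0.142,"dy": 0.114,"dz": -0.005,"ax": 0,"ay": 0,"az": 0,"gripper": 1},{"dx": -0.142,"dy": 0.114,"dz": -0.005,"ax": 0,"ay": 0,"az": 0,"gripper": 1},{"dx": -0.142,"dy": 0.114,"dz": -0.005,"ax": 0,"ay": 0,"az": 0,"gripper": 1},{"dx": -0.142,"dy": 0.114,"dz": -0.005,"ax": 0,"ay": 0,"az": 0,"gripper": 1},{"dx": -0.142,"dy": 0.114,"dz": -0.005,"ax": 0,"ay": 0,"az": 0,"gripper": 1},{"dx": -0.142,"dy": 0.114,"dz": -0.005,"ax": 0,"ay": 0,"az": 0,"gripper": 1},{"dx": -0.142,"dy": 0.114,"dz": -0.005,"ax": 0,"ay": 0,"az": 0,"gripper": 1},{"dx": -0.142,"dy": 0.114,"dz": -0.005,"ax": 0,"ay": 0,"az": 0,"gripper": 1},{"dx": -0.142,"dy": 0.114,"dz": -0.005,"ax": 0,"ay": 0,"az": 0,"gripper": 1},{"dx": -0.142,"dy": 0.114,"dz": -0.005,"ax": 0,"ay": 0,"az": 0,"gripper": 1},{"dx": -0.142,"dy": 0.114,"dz": -0.005,"ax": 0,"ay": 0,"az": 0,"gripper": 1},{"dx": -0.142,"dy": 0.114,"dz": -0.005,"ax": 0,"ay": 0,"az": 0,"gripper": 1},{"dx": 0,"dy": 0,"dz": 0,"ax": 0,"ay": 0,"az": 0,"gripper": 1}]}}

```text
clock: 2.78
eef_pos: [545.7, 54.7, 271.6]
tool_rot: [3.139, 0.003, 1.438]
force: [-0.5, -0.2, 0.2]
width: 85.6
gripper_force: 0.0
```

```bash
python3 w.py w1
```

```text
2.775 [545.7  54.7 271.6] [3.139e+00 3.000e-03 1.438e+00] 85.6 [-0.5 -0.2  0.2] [-0.46  0.49  0.46  1.79 -0.27  0.92 -0.02]
```

View pics/w1.png

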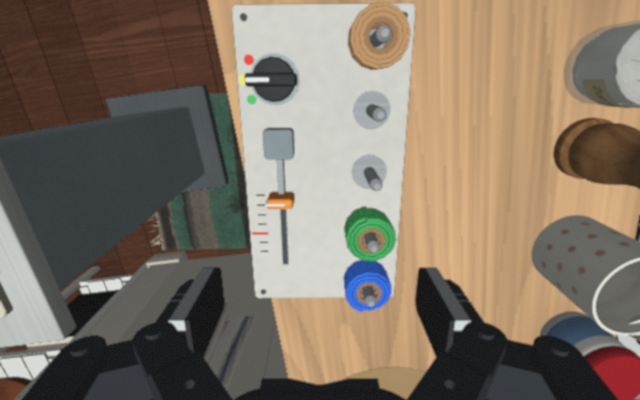

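The wrist view shows the dial at (272,78) with its white pointer on yellow (243,80); red is at (248,60) and green at (251,100). The tab is at (280,201) and the scale's red line at (260,234). The natural roll is at (380,35), green at (370,235) and blue at (368,287).

```bash
cat > m2.py <<'E'
from h import *
im=dict(np.load('pics/w1.npz'));T=np.load('pics/w1_T.npy');P=cloud(im,T);hsv=cv2.cvtColor(im['color'],cv2.COLOR_RGB2HSV)
H,S,V=[hsv[...,i].astype(int) for i in range(3)];Z=P[...,2]
v,u=np.indices(Z.shape);box=(u>225)&(u<420)&(v<310)
def big(m):
    k,l,st,ce=cv2.connectedComponentsWithStats((m&box).astype(np.uint8));return l==1+st[1:,4].argmax()
m=big((S<40)&(V>150)&(abs(Z-83)<8))
c=np.vstack(cv2.findContours(m.astype(np.uint8),0,2)[0])[:,0].astype(float)
r=cv2.minAreaRect(ray(im,c,83,T)[:,:2].astype(np.float32));print('plinth',r,'Zmed',np.median(Z[m]))
a=np.radians(r[2]);a=a-np.pi/2 if r[1][0]>r[1][1] else a
a=(a+np.pi/4)%(np.pi/2)-np.pi/4
Rz=np.array([[np.cos(a),-np.sin(a)],[np.sin(a),np.cos(a)]]);o=np.array(r[0]);print('yaw',a)
for y in(112,56,0,-56,-112):print('sp',y,(o+Rz@[42,y]).round(1))
print('dial',(o+Rz@[-42,82]).round(1),'tab',(o+Rz@[-40,-22]).round(1))
for n,c in dict(nat=(H>5)&(H<20)&(S>80)&(u>340)&(v<80),green=(H>50)&(H<85)&(S>120)&(u>330),blue=(H>105)&(H<130)&(S>120)&(u>330),orange=(H>4)&(H<20)&(S>180)&(u<310)).items():
    m=big(c&(Z>88));z=P[m][:,2];h=np.percentile(z,90)
    top=m&(abs(Z-h)<5) ; q=P[top][:,:2]
    cc=cv2.minEnclosingCircle(q.astype(np.float32))if n!='orange' else q.mean(0);print(n,h,cc,'disp',Rz.T@(np.array(cc[0] if n!='orange' else cc)-o))
m=(V<60)&(u>240)&(u<305)&(v>50)&(v<105)&(Z>85);q=P[m];print('dial',cv2.minEnclosingCircle(q[:,:2].astype(np.float32)),q[:,2].max())
for p in((248,60),(242,80),(251,100),(380,35),(375,113),(375,185),(371,244),(371,299)):
    print(p,ray(im,p,83 if p[0]<300 else 131,T)[0].round(1))
E
python3 m2.py
```

```text
plinth ((551.3564453125, 57.909461975097656), (277.1199035644531, 147.93409729003906), 82.79247283935547) Zmed 83.48804644569384
yaw -0.12579507988016525
sp 112 [607.1 163.8]
sp 56 [600.1 108.2]
sp 0 [593.   52.6]
sp -56 [586.   -2.9]
sp -112 [579.  -58.5]
dial [520.  144.5] tab [508.9  41.1]
nat 116.08284462377647 ((606.6557006835938, 163.1681365966797), 22.6395263671875) disp [ 41.6561641  111.36498651]
green 115.87618053895852 ((585.6967163085938, -2.759688377380371), 22.58185386657715) disp [ 41.68069019 -55.88130351]
blue 115.79754738319747 ((578.8588256835938, -57.433528900146484), 22.26140594482422) disp [  41.75640626 -110.98102994]
orange 110.74536471696513 [510.87065876  44.75892358] disp [-38.51596357 -18.12611716]
dial ((529.2620239257812, 140.2149658203125), 27.79706573486328) 392.4604830208897
(248, 60) [500.4 162.1  83. ]
(242, 80) [492.1 147.1  83. ]
(251, 100) [496.5 129.9  83. ]
(380, 35) [603.6 161.9 131. ]
(375, 113) [596.  109.6 131. ]
(375, 185) [591.5  53.4 131. ]
(371, 244) [584.    1.3 131. ]
(371, 299) [579.4 -54.  131. ]
```

Emit:
{"name": "step_arm", "arguments": {"plan": [{"dx": 0,"dy": 0,"dz": 0,"ax": 0,"ay": 0,"az": 0.0996,"gripper": 0.45},{"dx": 0,"dy": 0,"dz": 0,"ax": 0,"ay": 0,"az": 0.0996,"gripper": 0.45},{"dx": 0,"dy": 0,"dz": 0,"ax": 0,"ay": 0,"az": 0.0996,"gripper": 0.45},{"dx": 0,"dy": 0,"dz": 0,"ax": 0,"ay": 0,"az": 0.0996,"gripper": 0.45},{"dx": 0,"dy": 0,"dz": 0,"ax": 0,"ay": 0,"az": 0.0996,"gripper": 0.45},{"dx": 0,"dy": 0,"dz": 0,"ax": 0,"ay": 0,"az": 0.0996,"gripper": 0.45},{"dx": 0,"dy": 0,"dz": 0,"ax": 0,"ay": 0,"az": 0.0996,"gripper": 0.45},{"dx": 0,"dy": 0,"dz": 0,"ax": 0,"ay": 0,"az": 0.0996,"gripper": 0.45},{"dx": 0,"dy": 0,"dz": 0,"ax": 0,"ay": 0,"az": 0.0996,"gripper": 0.45},{"dx": 0,"dy": 0,"dz": 0,"ax": 0,"ay": 0,"az": 0.0996,"gripper": 0.45},{"dx": -0.062,"dy": -0.143,"dz": 0,"ax": 0,"ay": 0,"az": 0,"gripper": 0.45},{"dx": -0.062,"dy": -0.143,"dz": 0,"ax": 0,"ay": 0,"az": 0,"gripper": 0.45},{"dx": 0,"dy": 0,"dz": 0.118,"ax": 0,"ay": 0,"az": 0,"gripper": 0.45},{"dx": 0,"dy": 0,"dz": 0.118,"ax": 0,"ay": 0,"az": 0,"gripper": 0.45},{"dx": 0,"dy": 0,"dz": 0.118,"ax": 0,"ay": 0,"az": 0,"gripper": 0.45},{"dx": 0,"dy": 0,"dz": 0,"ax": 0,"ay": 0,"az": 0,"gripper": 0.45},{"dx": 0,"dy": 0,"dz": 0,"ax": 0,"ay": 0,"az": 0,"gripper": 0.45}]}}

```text
clock: 4.95
eef_pos: [517.3, 150.6, 166.0]
tool_rot: [-3.141, -0.001, -0.117]
force: [-0.3, 0.2, 1.2]
width: 38.4
gripper_force: 0.0
```

```bash
python3 w.py w2
```

```text
4.95 [517.3 150.6 166. ] [-3.141e+00 -1.000e-03 -1.170e-01] 38.4 [-0.3  0.2  1.2] [-0.82  0.73  0.79  1.93 -0.72  0.79 -1.31]
```

View pics/w2.png

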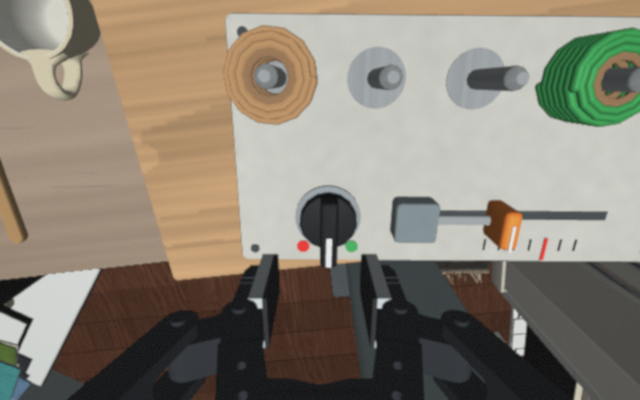

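The dial bar (329,225) lies about 9 px right of the finger midpoint (320), which matches the 6 mm error in the measured pose. The pointer still aims at yellow.

Emit:
{"name": "step_arm", "arguments": {"plan": [{"dx": 0.0097,"dy": 0.0193,"dz": 0,"ax": 0,"ay": 0,"az": 0.0057,"gripper": 0.45},{"dx": 0,"dy": 0,"dz": 0.05,"ax": 0,"ay": 0,"az": 0,"gripper": 0.45},{"dx": 0,"dy": 0,"dz": 0.05,"ax": 0,"ay": 0,"az": 0,"gripper": 0.45},{"dx": 0,"dy": 0,"dz": 0.05,"ax": 0,"ay": 0,"az": 0,"gripper": 0.45},{"dx": 0,"dy": 0,"dz": 0,"ax": 0,"ay": 0,"az": 0,"gripper": 0.45},{"dx": 0,"dy": 0,"dz": 0,"ax": 0,"ay": 0,"az": 0,"gripper": 0.45}]}}

```text
clock: 5.75
eef_pos: [519.4, 143.6, 120.0]
tool_rot: [3.141, -0.0, -0.127]
force: [1.1, 0.5, 0.4]
width: 38.3
gripper_force: 0.0
```

Emit:
{"name": "step_arm", "arguments": {"plan": [{"dx": 0,"dy": 0,"dz": 0,"ax": 0,"ay": 0,"az": 0,"gripper": 0},{"dx": 0,"dy": 0,"dz": 0,"ax": 0,"ay": 0,"az": 0,"gripper": 0},{"dx": 0,"dy": 0,"dz": 0,"ax": 0,"ay": 0,"az": 0,"gripper": 0},{"dx": 0,"dy": 0,"dz": 0,"ax": 0,"ay": 0,"az": 0,"gripper": 0},{"dx": 0,"dy": 0,"dz": 0,"ax": 0,"ay": 0,"az": 0,"gripper": 0}]}}

```text
clock: 6.38
eef_pos: [519.7, 144.8, 120.7]
tool_rot: [-3.14, -0.001, -0.126]
force: [-0.3, 2.1, 5.9]
width: 8.2
gripper_force: 60.7
```

Emit:
{"name": "step_arm", "arguments": {"plan": [{"dx": 0,"dy": 0,"dz": 0,"ax": 0,"ay": 0,"az": -0.06,"gripper": 0},{"dx": 0,"dy": 0,"dz": 0,"ax": 0,"ay": 0,"az": -0.06,"gripper": 0},{"dx": 0,"dy": 0,"dz": 0,"ax": 0,"ay": 0,"az": -0.06,"gripper": 0},{"dx": 0,"dy": 0,"dz": 0,"ax": 0,"ay": 0,"az": -0.06,"gripper": 0},{"dx": 0,"dy": 0,"dz": 0,"ax": 0,"ay": 0,"az": -0.06,"gripper": 0},{"dx": 0,"dy": 0,"dz": 0,"ax": 0,"ay": 0,"az": -0.06,"gripper": 0},{"dx": 0,"dy": 0,"dz": 0,"ax": 0,"ay": 0,"az": -0.06,"gripper": 0},{"dx": 0,"dy": 0,"dz": 0,"ax": 0,"ay": 0,"az": 0,"gripper": 0},{"dx": 0,"dy": 0,"dz": 0,"ax": 0,"ay": 0,"az": 0,"gripper": 0}]}}

```text
clock: 7.5
eef_pos: [519.7, 144.9, 120.7]
tool_rot: [-3.141, -0.002, 0.532]
force: [-0.2, 4.6, 7.0]
width: 8.1
gripper_force: 60.8
```

Emit:
{"name": "step_arm", "arguments": {"plan": [{"dx": 0,"dy": 0,"dz": 0,"ax": 0,"ay": 0,"az": 0,"gripper": 0.45},{"dx": 0,"dy": 0,"dz": 0,"ax": 0,"ay": 0,"az": 0,"gripper": 0.45},{"dx": 0,"dy": 0,"dz": 0,"ax": 0,"ay": 0,"az": 0,"gripper": 0.45},{"dx": 0,"dy": 0,"dz": -0.132,"ax": 0,"ay": 0,"az": 0,"gripper": 0.45},{"dx": 0,"dy": 0,"dz": -0.132,"ax": 0,"ay": 0,"az": 0,"gripper": 0.45},{"dx": 0,"dy": 0,"dz": 0,"ax": 0,"ay": 0,"az": -0.097,"gripper": 1},{"dx": 0,"dy": 0,"dz": 0,"ax": 0,"ay": 0,"az": -0.097,"gripper": 1},{"dx": 0,"dy": 0,"dz": 0,"ax": 0,"ay": 0,"az": -0.097,"gripper": 1},{"dx": 0,"dy": 0,"dz": 0,"ax": 0,"ay": 0,"az": -0.097,"gripper": 1},{"dx": 0,"dy": 0,"dz": 0,"ax": 0,"ay": 0,"az": -0.097,"gripper": 1},{"dx": 0,"dy": 0,"dz": 0,"ax": 0,"ay": 0,"az": -0.097,"gripper": 1},{"dx": -0.161,"dy": 0.07,"dz": 0,"ax": 0,"ay": 0,"az": 0,"gripper": 1},{"dx": -0.161,"dy": 0.07,"dz": 0,"ax": 0,"ay": 0,"az": 0,"gripper": 1},{"dx": -0.161,"dy": 0.07,"dz": 0,"ax": 0,"ay": 0,"az": 0,"gripper": 1},{"dx": -0.161,"dy": 0.07,"dz": 0,"ax": 0,"ay": 0,"az": 0,"gripper": 1},{"dx": 0,"dy": 0,"dz": 0,"ax": 0,"ay": 0,"az": 0,"gripper": 1},{"dx": 0,"dy": 0,"dz": 0,"ax": 0,"ay": 0,"az": 0,"gripper": 1}]}}

```text
clock: 9.62
eef_pos: [578.2, -58.0, 198.9]
tool_rot: [-3.14, -0.0, 1.446]
force: [-0.5, -0.0, 0.6]
width: 85.5
gripper_force: 0.0
```

```bash
python3 w.py w3
```

```text
9.625 [578.2 -58.  198.9] [-3.14  -0.     1.446] 85.5 [-0.5 -0.   0.6] [-0.18  0.62  0.36  1.78 -0.29  0.8   0.2 ]
```

View pics/w3.png

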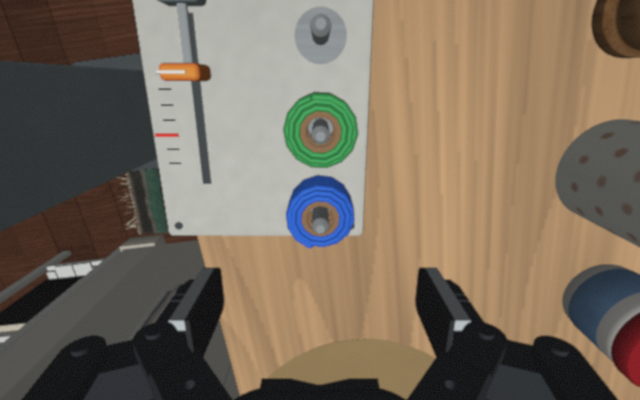

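The blue roll at (320,212) is centred between the fingers, but the dial is out of view, so I'll check it with the scene camera.

```bash
python3 - <<'E'
from h import *
a=save('scene','s1');cv2.imwrite('pics/s1c.png',cv2.resize(a['color'][190:300,265:405,::-1],None,fx=5,fy=5,interpolation=cv2.INTER_CUBIC))
E
```

```text
(no output)
```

View pics/s1c.png

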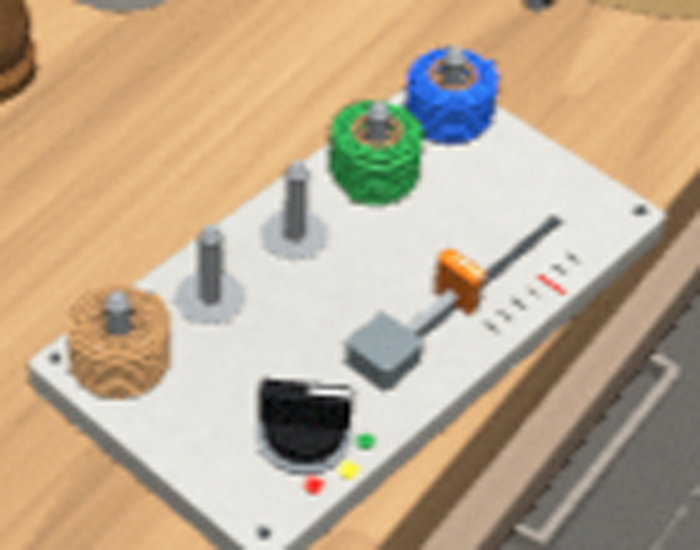

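The crop shows the bar's white end (325,390) aiming right from the dial centre (305,440), toward the green dot (365,440), so the selector is on green. Next, the blue roll.

Emit:
{"name": "step_arm", "arguments": {"plan": [{"dx": 0,"dy": 0,"dz": 0.1,"ax": 0,"ay": 0,"az": 0,"gripper": 1},{"dx": 0,"dy": 0,"dz": 0.1,"ax": 0,"ay": 0,"az": 0,"gripper": 1},{"dx": 0,"dy": 0,"dz": 0.06,"ax": 0,"ay": 0,"az": 0,"gripper": 1},{"dx": 0,"dy": 0,"dz": 0.03,"ax": 0,"ay": 0,"az": 0,"gripper": 1},{"dx": 0,"dy": 0,"dz": 0,"ax": 0,"ay": 0,"az": 0,"gripper": 1},{"dx": 0,"dy": 0,"dz": 0,"ax": 0,"ay": 0,"az": 0,"gripper": 0.4},{"dx": 0,"dy": 0,"dz": 0,"ax": 0,"ay": 0,"az": 0,"gripper": 0.4},{"dx": 0,"dy": 0,"dz": 0,"ax": 0,"ay": 0,"az": 0,"gripper": 0.3},{"dx": 0,"dy": 0,"dz": 0,"ax": 0,"ay": 0,"az": 0,"gripper": 0.3},{"dx": 0,"dy": 0,"dz": 0,"ax": 0,"ay": 0,"az": 0,"gripper": 0.3}]}}

```text
clock: 10.98
eef_pos: [579.2, -58.4, 113.6]
tool_rot: [3.14, -0.0, 1.447]
force: [-0.1, 0.6, 6.2]
width: 46.6
gripper_force: 60.8
```

Emit:
{"name": "step_arm", "arguments": {"plan": [{"dx": 0,"dy": 0,"dz": -0.04,"ax": 0,"ay": 0,"az": 0,"gripper": 0.3},{"dx": 0,"dy": 0,"dz": -0.06,"ax": 0,"ay": 0,"az": 0,"gripper": 0.3},{"dx": 0,"dy": 0,"dz": -0.06,"ax": 0,"ay": 0,"az": 0,"gripper": 0.3},{"dx": 0,"dy": 0,"dz": -0.06,"ax": 0,"ay": 0,"az": 0,"gripper": 0.3},{"dx": 0,"dy": 0,"dz": -0.06,"ax": 0,"ay": 0,"az": 0,"gripper": 0.3},{"dx": 0,"dy": 0,"dz": -0.04,"ax": 0,"ay": 0,"az": 0,"gripper": 0.3},{"dx": 0,"dy": 0,"dz": 0,"ax": 0,"ay": 0,"az": 0,"gripper": 0.3}]}}

```text
clock: 11.85
eef_pos: [579.4, -58.3, 209.6]
tool_rot: [3.139, -0.0, 1.447]
force: [-0.7, -0.4, -1.2]
width: 46.3
gripper_force: 61.5
```

```bash
cat > t.py <<'E'
from h import *
import sys
s=ctrl.read_state();print(s['clock'],s['eef_pos'].round(1),s['tool_rot'].round(3),round(s['width'],1))
out=[]
for n in('side','scene'):
    im=save(n,n+sys.argv[1]);P=cloud(im);hsv=cv2.cvtColor(im['color'],cv2.COLOR_RGB2HSV);H,S,V=[hsv[...,i].astype(int) for i in range(3)]
    X,Y,Z=[P[...,i] for i in range(3)]
    # tray edge: rim vs board colour; keep tray-brown pixels near board height
    m=((abs(H-18)<4)&(abs(S-112)<30)&(V>140)&(V<225)&(abs(Z-66)<15)&(Y<-120)).astype(np.uint8)
    m=cv2.morphologyEx(m,cv2.MORPH_OPEN,np.ones((5,5)))
    k,l,st,ce=cv2.connectedComponentsWithStats(m);i=1+st[1:,4].argmax()
    c=max(cv2.findContours((l==i).astype(np.uint8),0,2)[0],key=cv2.contourArea)
    w=ray(im,cv2.convexHull(c)[:,0].astype(float),72)[:,:2]
    print(n,'tray',st[i],[np.round(q,1) for q in cv2.fitEllipse(w.astype(np.float32))])
    for c,mm in dict(green=(H>50)&(H<80)&(S>120),blue=(H>105)&(H<130)&(S>120)).items():
        mm=mm&(Z>66)&(Z<140)&(X<700)&(X>400)&(Y<300)&(Y>-600)
        k,l,st,ce=cv2.connectedComponentsWithStats(mm.astype(np.uint8))
        for i in range(1,k):
            if st[i,4]>60:q=P[l==i];print('  ',c,st[i,4],q.min(0).round(),q.max(0).round())
E
python3 t.py 2
```

```text
11.85 [579.4 -58.3 209.6] [ 3.139 -0.     1.447] 46.3
side tray [ 268  244  113  111 9755] [array([ 583.2, -342.9]), array([252.5, 303.9]), np.float64(170.3)]
   green 129 [564. -28.  89.] [604.  12. 117.]
scene tray [ 360  136   93   74 3810] [array([ 598.1, -306.5]), array([277.2, 393.3]), np.float64(169.7)]
   green 220 [563. -25.  85.] [605.  23. 118.]
```

Emit:
{"name": "step_arm", "arguments": {"plan": [{"dx": -0.1445,"dy": 0.015,"dz": 0,"ax": 0,"ay": 0,"az": 0,"gripper": 0.3},{"dx": -0.1445,"dy": 0.015,"dz": 0,"ax": 0,"ay": 0,"az": 0,"gripper": 0.3},{"dx": -0.1445,"dy": 0.015,"dz": 0,"ax": 0,"ay": 0,"az": 0,"gripper": 0.3},{"dx": -0.1445,"dy": 0.015,"dz": 0,"ax": 0,"ay": 0,"az": 0,"gripper": 0.3},{"dx": -0.1445,"dy": 0.015,"dz": 0,"ax": 0,"ay": 0,"az": 0,"gripper": 0.3},{"dx": -0.1445,"dy": 0.015,"dz": 0,"ax": 0,"ay": 0,"az": 0,"gripper": 0.3},{"dx": -0.1445,"dy": 0.015,"dz": 0,"ax": 0,"ay": 0,"az": 0,"gripper": 0.3},{"dx": -0.1445,"dy": 0.015,"dz": 0,"ax": 0,"ay": 0,"az": 0,"gripper": 0.3},{"dx": 0,"dy": 0,"dz": 0.1,"ax": 0,"ay": 0,"az": 0,"gripper": 0.3},{"dx": 0,"dy": 0,"dz": 0.1,"ax": 0,"ay": 0,"az": 0,"gripper": 0.3},{"dx": 0,"dy": 0,"dz": 0,"ax": 0,"ay": 0,"az": 0,"gripper": 0.3}]}}

```text
clock: 13.32
eef_pos: [569.5, -405.2, 144.5]
tool_rot: [-3.135, -0.004, 1.447]
force: [0.7, 0.2, -1.3]
width: 46.6
gripper_force: 61.7
```

```bash
python3 t.py 3
```

```text
13.325 [ 569.5 -405.2  144.5] [-3.135 -0.004  1.447] 46.6
side tray [ 268  245  113  110 6654] [array([ 582.9, -343.4]), array([252. , 303.6]), np.float64(170.1)]
   green 144 [564. -29.  90.] [606.  19. 118.]
   blue 121 [ 547. -429.  115.] [ 593. -410.  140.]
scene tray [ 305  125  148   90 6635] [array([ 645.9, -293.4]), array([397.7, 456.8]), np.float64(171.8)]
   green 221 [563. -22.  85.] [605.  21. 119.]
   blue 65 [ 550. -397.  122.] [ 587. -381.  140.]
```

View pics/side3.png

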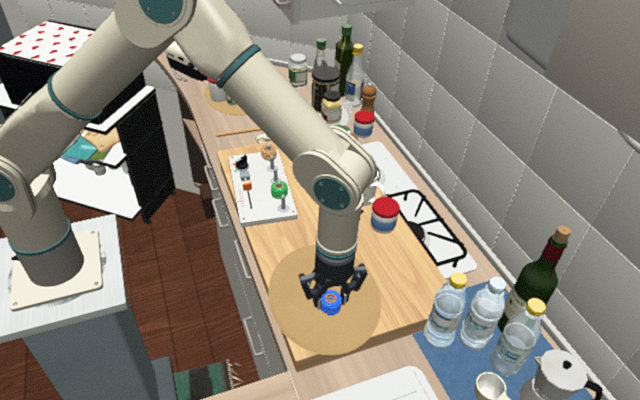

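The side view shows the blue roll (331,301) held upright over the tray, with the tray still centred at about (325,300).

Emit:
{"name": "step_arm", "arguments": {"plan": [{"dx": 0,"dy": 0,"dz": 0.07,"ax": 0,"ay": 0,"az": 0,"gripper": 0.3},{"dx": 0,"dy": 0,"dz": 0.07,"ax": 0,"ay": 0,"az": 0,"gripper": 0.3},{"dx": 0,"dy": 0,"dz": 0.022,"ax": 0,"ay": 0,"az": 0,"gripper": 0.3},{"dx": 0,"dy": 0,"dz": 0.005,"ax": 0,"ay": 0,"az": 0,"gripper": 0.3},{"dx": 0,"dy": 0,"dz": 0,"ax": 0,"ay": 0,"az": 0,"gripper": 0.3},{"dx": 0,"dy": 0,"dz": 0,"ax": 0,"ay": 0,"az": 0,"gripper": 0.3}]}}

```text
clock: 14.18
eef_pos: [572.0, -407.2, 98.9]
tool_rot: [3.14, 0.001, 1.447]
force: [0.4, 0.1, -0.4]
width: 46.5
gripper_force: 61.7
```

Emit:
{"name": "step_arm", "arguments": {"plan": [{"dx": 0,"dy": 0,"dz": 0.01,"ax": 0,"ay": 0,"az": 0,"gripper": 0.3},{"dx": 0,"dy": 0,"dz": 0.007,"ax": 0,"ay": 0,"az": 0,"gripper": 0.3},{"dx": 0,"dy": 0,"dz": 0,"ax": 0,"ay": 0,"az": 0,"gripper": 0.3}]}}

```text
clock: 14.55
eef_pos: [571.6, -406.9, 93.7]
tool_rot: [3.141, -0.0, 1.447]
force: [-1.2, 0.9, 3.7]
width: 46.5
gripper_force: 62.0
```

Emit:
{"name": "step_arm", "arguments": {"plan": [{"dx": 0,"dy": 0,"dz": 0,"ax": 0,"ay": 0,"az": 0,"gripper": 1},{"dx": 0,"dy": 0,"dz": 0,"ax": 0,"ay": 0,"az": 0,"gripper": 1},{"dx": 0,"dy": 0,"dz": 0,"ax": 0,"ay": 0,"az": 0,"gripper": 1},{"dx": 0,"dy": 0,"dz": 0,"ax": 0,"ay": 0,"az": 0,"gripper": 1},{"dx": 0,"dy": 0,"dz": -0.1,"ax": 0,"ay": 0,"az": 0,"gripper": 1},{"dx": 0,"dy": 0,"dz": -0.125,"ax": 0,"ay": 0,"az": 0,"gripper": 1},{"dx": 0,"dy": 0,"dz": -0.125,"ax": 0,"ay": 0,"az": 0,"gripper": 1},{"dx": 0.168,"dy": -0.015,"dz": 0,"ax": 0,"ay": 0,"az": 0,"gripper": 1},{"dx": 0.168,"dy": -0.015,"dz": 0,"ax": 0,"ay": 0,"az": 0,"gripper": 1},{"dx": 0.168,"dy": -0.015,"dz": 0,"ax": 0,"ay": 0,"az": 0,"gripper": 1},{"dx": 0.168,"dy": -0.015,"dz": 0,"ax": 0,"ay": 0,"az": 0,"gripper": 1},{"dx": 0.168,"dy": -0.015,"dz": 0,"ax": 0,"ay": 0,"az": 0,"gripper": 1},{"dx": 0.168,"dy": -0.015,"dz": 0,"ax": 0,"ay": 0,"az": 0,"gripper": 1},{"dx": 0.168,"dy": -0.015,"dz": 0,"ax": 0,"ay": 0,"az": 0,"gripper": 1},{"dx": 0.168,"dy": -0.015,"dz": 0,"ax": 0,"ay": 0,"az": 0,"gripper": 1},{"dx": 0,"dy": 0,"dz": 0,"ax": 0,"ay": 0,"az": 0,"gripper": 1},{"dx": 0,"dy": 0,"dz": 0,"ax": 0,"ay": 0,"az": 0,"gripper": 1}]}}

```text
clock: 16.68
eef_pos: [585.7, -2.8, 198.2]
tool_rot: [3.141, 0.001, 1.447]
force: [0.6, -0.9, -0.0]
width: 85.2
gripper_force: 0.0
```

```bash
python3 t.py 4
```

```text
16.675 [585.7  -2.8 198.2] [3.141e+00 1.000e-03 1.447e+00] 85.2
side tray [ 268  243  113  112 9259] [array([ 583.1, -342.4]), array([252.2, 305.7]), np.float64(169.9)]
   green 147 [564. -28.  88.] [605.  17. 119.]
   blue 296 [ 548. -431.   67.] [ 593. -383.   99.]
scene tray [ 362  135   91   76 4073] [array([ 581.5, -316. ]), array([264.2, 388.5]), np.float64(8.1)]
   green 220 [563. -22.  87.] [605.  22. 120.]
   blue 153 [ 550. -426.   69.] [ 590. -381.   98.]
```

Emit:
{"name": "step_arm", "arguments": {"plan": [{"dx": 0,"dy": 0,"dz": 0.1,"ax": 0,"ay": 0,"az": 0,"gripper": 1},{"dx": 0,"dy": 0,"dz": 0.1,"ax": 0,"ay": 0,"az": 0,"gripper": 1},{"dx": 0,"dy": 0,"dz": 0.06,"ax": 0,"ay": 0,"az": 0,"gripper": 1},{"dx": 0,"dy": 0,"dz": 0.03,"ax": 0,"ay": 0,"az": 0,"gripper": 1},{"dx": 0,"dy": 0,"dz": 0,"ax": 0,"ay": 0,"az": 0,"gripper": 1},{"dx": 0,"dy": 0,"dz": 0,"ax": 0,"ay": 0,"az": 0,"gripper": 0.4},{"dx": 0,"dy": 0,"dz": 0,"ax": 0,"ay": 0,"az": 0,"gripper": 0.4},{"dx": 0,"dy": 0,"dz": 0,"ax": 0,"ay": 0,"az": 0,"gripper": 0.3},{"dx": 0,"dy": 0,"dz": 0,"ax": 0,"ay": 0,"az": 0,"gripper": 0.3},{"dx": 0,"dy": 0,"dz": 0,"ax": 0,"ay": 0,"az": 0,"gripper": 0.3}]}}

```text
clock: 18.02
eef_pos: [586.3, -2.3, 112.4]
tool_rot: [3.14, -0.0, 1.447]
force: [-0.9, -0.7, 6.2]
width: 45.8
gripper_force: 61.1
```

Emit:
{"name": "step_arm", "arguments": {"plan": [{"dx": 0,"dy": 0,"dz": -0.04,"ax": 0,"ay": 0,"az": 0,"gripper": 0.3},{"dx": 0,"dy": 0,"dz": -0.06,"ax": 0,"ay": 0,"az": 0,"gripper": 0.3},{"dx": 0,"dy": 0,"dz": -0.06,"ax": 0,"ay": 0,"az": 0,"gripper": 0.3},{"dx": 0,"dy": 0,"dz": -0.06,"ax": 0,"ay": 0,"az": 0,"gripper": 0.3},{"dx": 0,"dy": 0,"dz": -0.06,"ax": 0,"ay": 0,"az": 0,"gripper": 0.3},{"dx": 0,"dy": 0,"dz": -0.04,"ax": 0,"ay": 0,"az": 0,"gripper": 0.3},{"dx": 0,"dy": 0,"dz": 0,"ax": 0,"ay": 0,"az": 0,"gripper": 0.3}]}}

```text
clock: 18.9
eef_pos: [586.3, -2.3, 208.4]
tool_rot: [3.139, -0.0, 1.447]
force: [0.1, -0.3, -1.0]
width: 45.5
gripper_force: 61.4
```

```bash
python3 t.py 5
```

```text
18.9 [586.3  -2.3 208.4] [ 3.139 -0.     1.447] 45.5
side tray [ 268  244  113  111 9252] [array([ 583. , -342.7]), array([252.2, 304.8]), np.float64(169.8)]
   blue 297 [ 548. -432.   66.] [ 601. -385.   98.]
scene tray [ 359  136   94   75 4281] [array([ 583.7, -308.6]), array([274.3, 387.9]), np.float64(2.8)]
   blue 155 [ 549. -455.   67.] [ 590. -380.  101.]
```

Emit:
{"name": "step_arm", "arguments": {"plan": [{"dx": -0.14,"dy": 0.016,"dz": 0,"ax": 0,"ay": 0,"az": 0,"gripper": 0.3},{"dx": -0.14,"dy": 0.016,"dz": 0,"ax": 0,"ay": 0,"az": 0,"gripper": 0.3},{"dx": -0.14,"dy": 0.016,"dz": 0,"ax": 0,"ay": 0,"az": 0,"gripper": 0.3},{"dx": -0.14,"dy": 0.016,"dz": 0,"ax": 0,"ay": 0,"az": 0,"gripper": 0.3},{"dx": -0.14,"dy": 0.016,"dz": 0,"ax": 0,"ay": 0,"az": 0,"gripper": 0.3},{"dx": -0.14,"dy": 0.016,"dz": 0,"ax": 0,"ay": 0,"az": 0,"gripper": 0.3},{"dx": -0.14,"dy": 0.016,"dz": 0,"ax": 0,"ay": 0,"az": 0,"gripper": 0.3},{"dx": -0.14,"dy": 0.016,"dz": 0,"ax": 0,"ay": 0,"az": 0,"gripper": 0.3},{"dx": 0,"dy": 0,"dz": 0.1,"ax": 0,"ay": 0,"az": 0,"gripper": 0.3},{"dx": 0,"dy": 0,"dz": 0.1,"ax": 0,"ay": 0,"az": 0,"gripper": 0.3},{"dx": 0,"dy": 0,"dz": 0,"ax": 0,"ay": 0,"az": 0,"gripper": 0.3}]}}

```text
clock: 20.38
eef_pos: [580.1, -339.0, 143.6]
tool_rot: [-3.135, -0.003, 1.447]
force: [-0.8, -0.2, -0.6]
width: 45.5
gripper_force: 61.5
```

```bash
python3 t.py 6
```

```text
20.375 [ 580.1 -339.   143.6] [-3.135e+00 -3.000e-03  1.447e+00] 45.5
side tray [ 268  254  113  101 7432] [array([ 583.3, -344.1]), array([252.7, 301.4]), np.float64(168.6)]
   green 95 [ 558. -364.  121.] [ 602. -345.  140.]
   blue 298 [ 548. -432.   68.] [ 594. -385.   98.]
scene tray [ 303  126  150   95 6338] [array([ 637.2, -285.2]), array([395.4, 481.1]), np.float64(1.8)]
   green 73 [ 560. -335.  119.] [ 603. -315.  140.]
   blue 113 [ 548. -425.   70.] [ 585. -329.  137.]
```

Emit:
{"name": "step_arm", "arguments": {"plan": [{"dx": 0,"dy": 0,"dz": 0.07,"ax": 0,"ay": 0,"az": 0,"gripper": 0.3},{"dx": 0,"dy": 0,"dz": 0.07,"ax": 0,"ay": 0,"az": 0,"gripper": 0.3},{"dx": 0,"dy": 0,"dz": 0.022,"ax": 0,"ay": 0,"az": 0,"gripper": 0.3},{"dx": 0,"dy": 0,"dz": 0.014,"ax": 0,"ay": 0,"az": 0,"gripper": 0.3},{"dx": 0,"dy": 0,"dz": 0.008,"ax": 0,"ay": 0,"az": 0,"gripper": 0.3},{"dx": 0,"dy": 0,"dz": 0,"ax": 0,"ay": 0,"az": 0,"gripper": 0.3},{"dx": 0,"dy": 0,"dz": 0,"ax": 0,"ay": 0,"az": 0,"gripper": 0.3}]}}

```text
clock: 21.35
eef_pos: [582.6, -340.7, 92.4]
tool_rot: [3.141, 0.0, 1.447]
force: [-0.3, -1.3, 0.6]
width: 45.4
gripper_force: 61.6
```

Emit:
{"name": "step_arm", "arguments": {"plan": [{"dx": 0,"dy": 0,"dz": 0,"ax": 0,"ay": 0,"az": 0,"gripper": 1},{"dx": 0,"dy": 0,"dz": 0,"ax": 0,"ay": 0,"az": 0,"gripper": 1},{"dx": 0,"dy": 0,"dz": 0,"ax": 0,"ay": 0,"az": 0,"gripper": 1},{"dx": 0,"dy": 0,"dz": 0,"ax": 0,"ay": 0,"az": 0,"gripper": 1},{"dx": 0,"dy": 0,"dz": -0.1,"ax": 0,"ay": 0,"az": 0,"gripper": 1},{"dx": 0,"dy": 0,"dz": -0.125,"ax": 0,"ay": 0,"az": 0,"gripper": 1},{"dx": 0,"dy": 0,"dz": -0.125,"ax": 0,"ay": 0,"az": 0,"gripper": 1},{"dx": 0.168,"dy": -0.013,"dz": 0,"ax": 0,"ay": 0,"az": 0,"gripper": 1},{"dx": 0.168,"dy": -0.013,"dz": 0,"ax": 0,"ay": 0,"az": 0,"gripper": 1},{"dx": 0.168,"dy": -0.013,"dz": 0,"ax": 0,"ay": 0,"az": 0,"gripper": 1},{"dx": 0.168,"dy": -0.013,"dz": 0,"ax": 0,"ay": 0,"az": 0,"gripper": 1},{"dx": 0.168,"dy": -0.013,"dz": 0,"ax": 0,"ay": 0,"az": 0,"gripper": 1},{"dx": 0.168,"dy": -0.013,"dz": 0,"ax": 0,"ay": 0,"az": 0,"gripper": 1},{"dx": 0.168,"dy": -0.013,"dz": 0,"ax": 0,"ay": 0,"az": 0,"gripper": 1},{"dx": 0.168,"dy": -0.013,"dz": 0,"ax": 0,"ay": 0,"az": 0,"gripper": 1},{"dx": 0.168,"dy": -0.013,"dz": 0,"ax": 0,"ay": 0,"az": 0,"gripper": 1},{"dx": 0.168,"dy": -0.013,"dz": 0,"ax": 0,"ay": 0,"az": 0,"gripper": 1},{"dx": 0,"dy": 0,"dz": 0,"ax": 0,"ay": 0,"az": 0,"gripper": 1},{"dx": 0,"dy": 0,"dz": 0,"ax": 0,"ay": 0,"az": 0,"gripper": 1}]}}

```text
clock: 23.72
eef_pos: [605.7, 163.8, 196.8]
tool_rot: [3.142, 0.001, 1.447]
force: [-0.4, -0.0, 0.3]
width: 85.2
gripper_force: 0.0
```

```bash
python3 t.py 7
```

```text
23.725 [605.7 163.8 196.8] [3.142e+00 1.000e-03 1.447e+00] 85.2
side tray [ 268  244  113  111 8782] [array([ 583.3, -343. ]), array([252.4, 304.1]), np.float64(169.4)]
   green 250 [ 559. -366.   68.] [ 604. -321.   99.]
   blue 297 [ 548. -431.   67.] [ 593. -386.   98.]
scene tray [ 355  129   98   82 4367] [array([ 603.4, -319. ]), array([308.8, 412.1]), np.float64(21.3)]
   green 159 [ 560. -360.   67.] [ 604. -314.   98.]
   blue 151 [ 550. -427.   70.] [ 591. -381.   99.]
```

Emit:
{"name": "step_arm", "arguments": {"plan": [{"dx": -0.001,"dy": 0.004,"dz": 0.1,"ax": 0,"ay": 0,"az": 0,"gripper": 1},{"dx": 0,"dy": 0,"dz": 0.1,"ax": 0,"ay": 0,"az": 0,"gripper": 1},{"dx": 0,"dy": 0,"dz": 0.06,"ax": 0,"ay": 0,"az": 0,"gripper": 1},{"dx": 0,"dy": 0,"dz": 0.025,"ax": 0,"ay": 0,"az": 0,"gripper": 1},{"dx": 0,"dy": 0,"dz": 0,"ax": 0,"ay": 0,"az": 0,"gripper": 1},{"dx": 0,"dy": 0,"dz": 0,"ax": 0,"ay": 0,"az": 0,"gripper": 0.4},{"dx": 0,"dy": 0,"dz": 0,"ax": 0,"ay": 0,"az": 0,"gripper": 0.4},{"dx": 0,"dy": 0,"dz": 0,"ax": 0,"ay": 0,"az": 0,"gripper": 0.3},{"dx": 0,"dy": 0,"dz": 0,"ax": 0,"ay": 0,"az": 0,"gripper": 0.3},{"dx": 0,"dy": 0,"dz": 0,"ax": 0,"ay": 0,"az": 0,"gripper": 0.3}]}}

```text
clock: 25.08
eef_pos: [607.7, 164.2, 112.6]
tool_rot: [3.14, -0.001, 1.447]
force: [-0.1, -0.8, 5.9]
width: 44.5
gripper_force: 61.7
```

Emit:
{"name": "step_arm", "arguments": {"plan": [{"dx": 0,"dy": 0,"dz": -0.04,"ax": 0,"ay": 0,"az": 0,"gripper": 0.3},{"dx": 0,"dy": 0,"dz": -0.06,"ax": 0,"ay": 0,"az": 0,"gripper": 0.3},{"dx": 0,"dy": 0,"dz": -0.06,"ax": 0,"ay": 0,"az": 0,"gripper": 0.3},{"dx": 0,"dy": 0,"dz": -0.06,"ax": 0,"ay": 0,"az": 0,"gripper": 0.3},{"dx": 0,"dy": 0,"dz": -0.06,"ax": 0,"ay": 0,"az": 0,"gripper": 0.3},{"dx": 0,"dy": 0,"dz": -0.06,"ax": 0,"ay": 0,"az": 0,"gripper": 0.3},{"dx": 0,"dy": 0,"dz": 0,"ax": 0,"ay": 0,"az": 0,"gripper": 0.3}]}}

```text
clock: 25.95
eef_pos: [608.0, 164.2, 215.3]
tool_rot: [3.139, -0.001, 1.447]
force: [-0.5, -0.3, -1.7]
width: 44.6
gripper_force: 61.3
```

```bash
python3 t.py 8
```

```text
25.95 [608.  164.2 215.3] [ 3.139e+00 -1.000e-03  1.447e+00] 44.6
side tray [ 268  243  113  112 8815] [array([ 583.5, -342.1]), array([252.4, 305.5]), np.float64(170.0)]
   green 247 [ 560. -365.   68.] [ 604. -320.   98.]
   blue 294 [ 548. -432.   66.] [ 592. -386.   98.]
scene tray [ 315  129  138   81 4972] [array([ 634.9, -299.4]), array([353. , 427.1]), np.float64(163.2)]
   green 157 [ 561. -391.   67.] [ 603. -315.   99.]
   blue 149 [ 549. -428.   67.] [ 591. -380.  100.]
```

Emit:
{"name": "step_arm", "arguments": {"plan": [{"dx": -0.1616,"dy": 0.015,"dz": 0,"ax": 0,"ay": 0,"az": 0,"gripper": 0.3},{"dx": -0.1616,"dy": 0.015,"dz": 0,"ax": 0,"ay": 0,"az": 0,"gripper": 0.3},{"dx": -0.1616,"dy": 0.015,"dz": 0,"ax": 0,"ay": 0,"az": 0,"gripper": 0.3},{"dx": -0.1616,"dy": 0.015,"dz": 0,"ax": 0,"ay": 0,"az": 0,"gripper": 0.3},{"dx": -0.1616,"dy": 0.015,"dz": 0,"ax": 0,"ay": 0,"az": 0,"gripper": 0.3},{"dx": -0.1616,"dy": 0.015,"dz": 0,"ax": 0,"ay": 0,"az": 0,"gripper": 0.3},{"dx": -0.1616,"dy": 0.015,"dz": 0,"ax": 0,"ay": 0,"az": 0,"gripper": 0.3},{"dx": -0.1616,"dy": 0.015,"dz": 0,"ax": 0,"ay": 0,"az": 0,"gripper": 0.3},{"dx": -0.1616,"dy": 0.015,"dz": 0,"ax": 0,"ay": 0,"az": 0,"gripper": 0.3},{"dx": 0,"dy": 0,"dz": 0.1,"ax": 0,"ay": 0,"az": 0,"gripper": 0.3},{"dx": 0,"dy": 0,"dz": 0.1,"ax": 0,"ay": 0,"az": 0,"gripper": 0.3},{"dx": 0,"dy": 0,"dz": 0,"ax": 0,"ay": 0,"az": 0,"gripper": 0.3}]}}

```text
clock: 27.55
eef_pos: [591.0, -272.7, 150.0]
tool_rot: [-3.135, -0.002, 1.447]
force: [0.1, -0.3, -0.5]
width: 44.7
gripper_force: 61.4
```

```bash
python3 t.py 9
```

```text
27.55 [ 591.  -272.7  150. ] [-3.135e+00 -2.000e-03  1.447e+00] 44.7
side tray [ 268  248  113  107 8301] [array([ 583.1, -343.6]), array([252.7, 301.5]), np.float64(170.2)]
   green 245 [ 560. -366.   69.] [ 604. -320.   98.]
   blue 295 [ 549. -432.   67.] [ 593. -385.   98.]
scene tray [ 304  125  147   96 5613] [array([ 642.1, -288.1]), array([406.1, 461.6]), np.float64(6.1)]
   green 124 [ 561. -359.   66.] [ 594. -316.   99.]
   blue 144 [ 549. -456.   67.] [ 589. -382.   99.]
```

Emit:
{"name": "step_arm", "arguments": {"plan": [{"dx": 0,"dy": 0,"dz": 0.07,"ax": 0,"ay": 0,"az": 0,"gripper": 0.3},{"dx": 0,"dy": 0,"dz": 0.07,"ax": 0,"ay": 0,"az": 0,"gripper": 0.3},{"dx": 0,"dy": 0,"dz": 0.04,"ax": 0,"ay": 0,"az": 0,"gripper": 0.3},{"dx": 0,"dy": 0,"dz": 0.018,"ax": 0,"ay": 0,"az": 0,"gripper": 0.3},{"dx": 0,"dy": 0,"dz": 0.01,"ax": 0,"ay": 0,"az": 0,"gripper": 0.3},{"dx": 0,"dy": 0,"dz": 0,"ax": 0,"ay": 0,"az": 0,"gripper": 0.3},{"dx": 0,"dy": 0,"dz": 0,"ax": 0,"ay": 0,"az": 0,"gripper": 0.3}]}}

```text
clock: 28.52
eef_pos: [593.7, -274.1, 92.7]
tool_rot: [3.14, 0.0, 1.447]
force: [-1.6, 1.9, 6.2]
width: 44.8
gripper_force: 62.0
```

Emit:
{"name": "step_arm", "arguments": {"plan": [{"dx": 0,"dy": 0,"dz": 0,"ax": 0,"ay": 0,"az": 0,"gripper": 1},{"dx": 0,"dy": 0,"dz": 0,"ax": 0,"ay": 0,"az": 0,"gripper": 1},{"dx": 0,"dy": 0,"dz": 0,"ax": 0,"ay": 0,"az": 0,"gripper": 1},{"dx": 0,"dy": 0,"dz": 0,"ax": 0,"ay": 0,"az": 0,"gripper": 1},{"dx": 0,"dy": 0,"dz": -0.1,"ax": 0,"ay": 0,"az": 0,"gripper": 1},{"dx": 0,"dy": 0,"dz": -0.125,"ax": 0,"ay": 0,"az": 0,"gripper": 1},{"dx": 0,"dy": 0,"dz": -0.125,"ax": 0,"ay": 0,"az": 0,"gripper": 1},{"dx": 0.144,"dy": -0.059,"dz": 0,"ax": 0,"ay": 0,"az": 0,"gripper": 0.7},{"dx": 0.144,"dy": -0.059,"dz": 0,"ax": 0,"ay": 0,"az": 0,"gripper": 0.7},{"dx": 0.144,"dy": -0.059,"dz": 0,"ax": 0,"ay": 0,"az": 0,"gripper": 0.7},{"dx": 0.144,"dy": -0.059,"dz": 0,"ax": 0,"ay": 0,"az": 0,"gripper": 0.7},{"dx": 0.144,"dy": -0.059,"dz": 0,"ax": 0,"ay": 0,"az": 0,"gripper": 0.7},{"dx": 0.144,"dy": -0.059,"dz": 0,"ax": 0,"ay": 0,"az": 0,"gripper": 0.7},{"dx": 0.144,"dy": -0.059,"dz": 0,"ax": 0,"ay": 0,"az": 0,"gripper": 0.7},{"dx": 0,"dy": 0,"dz": 0,"ax": 0,"ay": 0,"az": 0,"gripper": 0.7},{"dx": 0,"dy": 0,"dz": 0,"ax": 0,"ay": 0,"az": 0,"gripper": 0.7}]}}

```text
clock: 30.52
eef_pos: [508.0, 40.9, 196.2]
tool_rot: [3.141, 0.001, 1.447]
force: [-0.1, -0.7, -0.3]
width: 60.0
gripper_force: 0.0
```

```bash
python3 t.py 10; python3 w.py w4
```

```text
30.525 [508.   40.9 196.2] [3.141e+00 1.000e-03 1.447e+00] 60.0
side tray [ 268  244  113  111 8496] [array([ 583.1, -343. ]), array([252.8, 303.2]), np.float64(170.7)]
   green 249 [ 559. -366.   68.] [ 603. -320.  100.]
   blue 300 [ 548. -430.   67.] [ 593. -385.   98.]
scene tray [ 384  138   68   57 2362] [array([ 565.4, -354.4]), array([215.2, 296.7]), np.float64(8.7)]
   green 155 [ 561. -393.   66.] [ 603. -315.   99.]
   blue 151 [ 549. -424.   69.] [ 591. -381.   99.]
30.625 [508.1  39.9 196.1] [3.141e+00 1.000e-03 1.445e+00] 59.7 [-0.4  0.1 -0.6] [-0.41  0.54  0.4   1.97 -0.32  0.69  0.07]
```

View pics/w4.png

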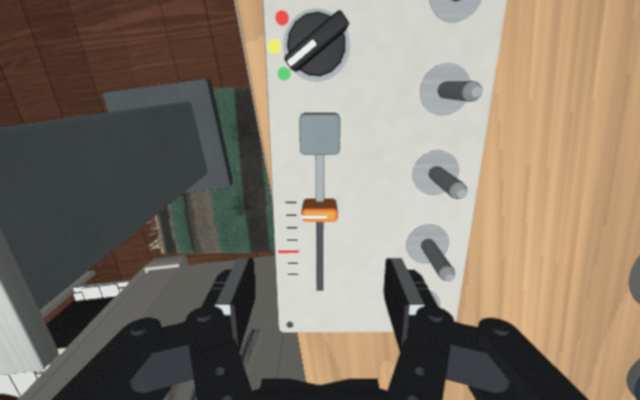

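View pics/side10.png

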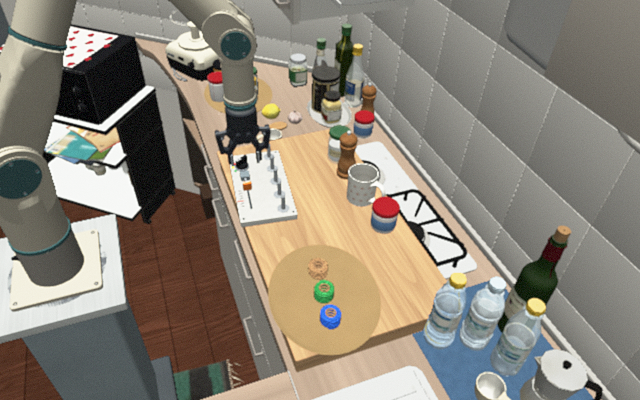

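The wrist view confirms the pointer is on green, with the tab at (320,210) and its white line at (316,216). The red mark is at (289,252) and the home tick at (291,202). The side view shows all three rolls flat on the tray at (318,269), (324,291) and (331,316).

```bash
cat > g.py <<'E'
from h import *
import sys
n=sys.argv[1];im=dict(np.load(f'pics/{n}.npz'));T=np.load(f'pics/{n}_T.npy')
hsv=cv2.cvtColor(im['color'],cv2.COLOR_RGB2HSV);H,S,V=[hsv[...,i].astype(int) for i in range(3)];v,u=np.indices(H.shape)
box=(u>265)&(u<400)&(v>100)
a=-0.126;Rz=np.array([[np.cos(a),-np.sin(a)],[np.sin(a),np.cos(a)]]);o=np.array([550.8,57.7])
red=((H<5)|(H>174))&(S>150)&(u>265)&(u<310)&(v>150);r=np.c_[u[red],v[red]].mean(0);print('red',r,Rz.T@(ray(im,r,83,T)[0,:2]-o))
org=(H>6)&(H<18)&(S>170)&(V>120)&box;ys,xs=v[org],u[org];print('orange box',xs.min(),xs.max(),ys.min(),ys.max())
wh=(S<70)&(V>215)&(u>xs.min()-2)&(u<xs.max()+2)&(v>ys.min())&(v<ys.max()+4);w=np.c_[u[wh],v[wh]].mean(0) if wh.any() else [np.nan]*2
print('white',w,wh.sum(),Rz.T@(ray(im,w,111,T)[0,:2]-o))
E
python3 g.py w4
```

```text
red [287.5 251. ] [-64.04661658 -62.65217195]
orange box 303 335 207 220
white [314.74576271 217.58474576] 118 [-42.54757213 -23.5341891 ]
```

Emit:
{"name": "step_arm", "arguments": {"plan": [{"dx": 0,"dy": 0,"dz": 0.1,"ax": 0,"ay": 0,"az": 0,"gripper": 0.7},{"dx": 0,"dy": 0,"dz": 0.1,"ax": 0,"ay": 0,"az": 0,"gripper": 0.7},{"dx": 0,"dy": 0,"dz": 0.05,"ax": 0,"ay": 0,"az": 0,"gripper": 0.7},{"dx": 0,"dy": 0,"dz": 0.025,"ax": 0,"ay": 0,"az": 0,"gripper": 0.7},{"dx": 0,"dy": 0,"dz": 0,"ax": 0,"ay": 0,"az": 0,"gripper": 0.7},{"dx": 0,"dy": 0,"dz": 0,"ax": 0,"ay": 0,"az": 0,"gripper": 0.7}]}}

```text
clock: 31.42
eef_pos: [508.3, 41.4, 114.2]
tool_rot: [3.14, -0.0, 1.447]
force: [0.5, 0.1, 0.5]
width: 59.9
gripper_force: 0.0
```

Emit:
{"name": "step_arm", "arguments": {"plan": [{"dx": 0,"dy": 0,"dz": 0.008,"ax": 0,"ay": 0,"az": 0,"gripper": 0.2},{"dx": 0,"dy": 0,"dz": 0,"ax": 0,"ay": 0,"az": 0,"gripper": 0.1},{"dx": 0,"dy": 0,"dz": 0,"ax": 0,"ay": 0,"az": 0,"gripper": 0},{"dx": 0,"dy": 0,"dz": 0,"ax": 0,"ay": 0,"az": 0,"gripper": 0},{"dx": 0,"dy": 0,"dz": 0,"ax": 0,"ay": 0,"az": 0,"gripper": 0},{"dx": 0,"dy": 0,"dz": 0,"ax": 0,"ay": 0,"az": 0,"gripper": 0}]}}

```text
clock: 32.17
eef_pos: [508.5, 41.5, 111.6]
tool_rot: [3.14, -0.0, 1.447]
force: [1.1, 0.3, 5.0]
width: 22.7
gripper_force: 59.1
```

```bash
python3 w.py w5; python3 g.py w5
```

```text
32.175 [508.5  41.5 111.6] [ 3.14  -0.     1.447] 22.7 [1.1 0.3 5. ] [-0.34  0.67  0.3   2.03 -0.41  0.49  0.14]
red [nan nan] [nan nan]
orange box 292 346 282 301
white [310.97902098 296.46853147] 143 [-42.98226175 -23.33461079]g.py:7: RuntimeWarning: Mean of empty slice.
  red=((H<5)|(H>174))&(S>150)&(u>265)&(u<310)&(v>150);r=np.c_[u[red],v[red]].mean(0);print('red',r,Rz.T@(ray(im,r,83,T)[0,:2]-o))
  ret = um.true_divide(
```

Emit:
{"name": "step_arm", "arguments": {"plan": [{"dx": -0.02,"dy": 0,"dz": 0,"ax": 0,"ay": 0,"az": 0,"gripper": 0},{"dx": -0.03,"dy": 0,"dz": 0,"ax": 0,"ay": 0,"az": 0,"gripper": 0},{"dx": -0.03,"dy": 0,"dz": 0,"ax": 0,"ay": 0,"az": 0,"gripper": 0},{"dx": -0.03,"dy": 0,"dz": 0,"ax": 0,"ay": 0,"az": 0,"gripper": 0},{"dx": -0.0233,"dy": 0,"dz": 0,"ax": 0,"ay": 0,"az": 0,"gripper": 0},{"dx": 0,"dy": 0,"dz": 0,"ax": 0,"ay": 0,"az": 0,"gripper": 0},{"dx": 0,"dy": 0,"dz": 0,"ax": 0,"ay": 0,"az": 0,"gripper": 0}]}}

```text
clock: 33.1
eef_pos: [503.7, 4.0, 111.6]
tool_rot: [3.14, -0.003, 1.448]
force: [2.1, 6.0, 6.9]
width: 22.6
gripper_force: 59.3
```

```bash
python3 w.py w6; python3 g.py w6 2>/dev/null; python3 - <<'E'
from h import *
a=save('side','s6');b=save('scene','c6');w=cv2.imread('pics/w6.png')
cv2.imwrite('pics/c6c.png',np.vstack([cv2.resize(b['color'][215:285,300:410,::-1],(770,490)[:2],interpolation=cv2.INTER_CUBIC)]))
E
```

```text
33.1 [503.7   4.  111.6] [ 3.140e+00 -3.000e-03  1.448e+00] 22.6 [2.1 6.  6.9] [-0.25  0.66  0.29  2.05 -0.4   0.48  0.21]
red [266.33333333 266.33333333] [-65.94309167 -62.9912148 ]
orange box 292 346 281 301
white [311.33027523 296.        ] 109 [-42.8484538  -60.89287851]
```

View pics/w6.png

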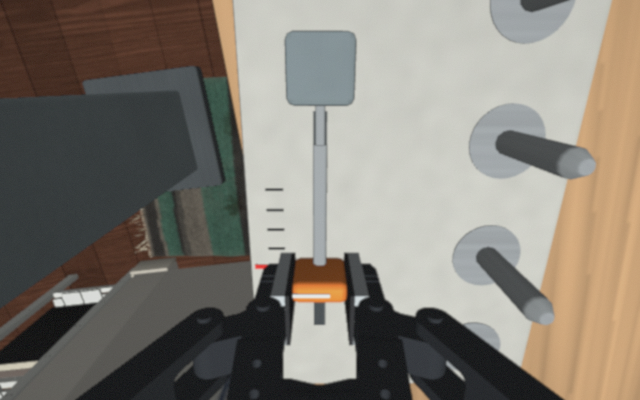

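The tab is gripped at (320,280), with the red mark at (266,266) just beside it. The pull is at 37.7 mm, so about 2.3 mm more is needed.

Emit:
{"name": "step_arm", "arguments": {"plan": [{"dx": -0.0077,"dy": 0,"dz": 0,"ax": 0,"ay": 0,"az": 0,"gripper": 0},{"dx": 0,"dy": 0,"dz": 0,"ax": 0,"ay": 0,"az": 0,"gripper": 0},{"dx": 0,"dy": 0,"dz": 0,"ax": 0,"ay": 0,"az": 0,"gripper": 0}]}}

```text
clock: 33.62
eef_pos: [503.4, 1.9, 111.6]
tool_rot: [3.14, -0.003, 1.449]
force: [1.9, 5.4, 6.0]
width: 22.4
gripper_force: 59.3
```

```bash
python3 w.py w7; python3 g.py w7 2>/dev/null
```

```text
33.625 [503.4   1.9 111.6] [ 3.140e+00 -3.000e-03  1.449e+00] 22.4 [1.9 5.4 6. ] [-0.25  0.66  0.29  2.05 -0.4   0.48  0.21]
red [271.08695652 262.52173913] [-63.47143704 -62.94004859]
orange box 292 346 281 301
white [311.33027523 296.        ] 109 [-42.84773094 -62.99315775]
```

Emit:
{"name": "step_arm", "arguments": {"plan": [{"dx": 0,"dy": 0,"dz": 0,"ax": 0,"ay": 0,"az": 0,"gripper": 0},{"dx": 0,"dy": 0,"dz": 0,"ax": 0,"ay": 0,"az": 0,"gripper": 0},{"dx": 0,"dy": 0,"dz": 0,"ax": 0,"ay": 0,"az": 0,"gripper": 0},{"dx": 0,"dy": 0,"dz": 0,"ax": 0,"ay": 0,"az": 0,"gripper": 0},{"dx": 0,"dy": 0,"dz": 0,"ax": 0,"ay": 0,"az": 0,"gripper": 0},{"dx": 0,"dy": 0,"dz": 0,"ax": 0,"ay": 0,"az": 0,"gripper": 0},{"dx": 0,"dy": 0,"dz": 0,"ax": 0,"ay": 0,"az": 0,"gripper": 0},{"dx": 0,"dy": 0,"dz": 0,"ax": 0,"ay": 0,"az": 0,"gripper": 0},{"dx": 0,"dy": 0,"dz": 0,"ax": 0,"ay": 0,"az": 0,"gripper": 0},{"dx": 0,"dy": 0,"dz": 0,"ax": 0,"ay": 0,"az": 0,"gripper": 0},{"dx": 0,"dy": 0,"dz": 0,"ax": 0,"ay": 0,"az": 0,"gripper": 0},{"dx": 0,"dy": 0,"dz": 0,"ax": 0,"ay": 0,"az": 0,"gripper": 0}]}}

```text
clock: 35.17
eef_pos: [503.5, 1.9, 111.6]
tool_rot: [3.14, -0.003, 1.449]
force: [1.0, 7.3, 6.7]
width: 22.6
gripper_force: 59.3
```

Held for 1.5 s at the mark. Next I guide it home and release.

Emit:
{"name": "step_arm", "arguments": {"plan": [{"dx": 0.025,"dy": 0,"dz": 0,"ax": 0,"ay": 0,"az": 0,"gripper": 0},{"dx": 0.03,"dy": 0,"dz": 0,"ax": 0,"ay": 0,"az": 0,"gripper": 0},{"dx": 0.03,"dy": 0,"dz": 0,"ax": 0,"ay": 0,"az": 0,"gripper": 0},{"dx": 0.03,"dy": 0,"dz": 0,"ax": 0,"ay": 0,"az": 0,"gripper": 0},{"dx": 0.015,"dy": 0,"dz": 0,"ax": 0,"ay": 0,"az": 0,"gripper": 0},{"dx": 0.004,"dy": 0,"dz": 0,"ax": 0,"ay": 0,"az": 0,"gripper": 0},{"dx": 0,"dy": 0,"dz": 0,"ax": 0,"ay": 0,"az": 0,"gripper": 0},{"dx": 0,"dy": 0,"dz": 0,"ax": 0,"ay": 0,"az": 0,"gripper": 0.7},{"dx": 0,"dy": 0,"dz": 0,"ax": 0,"ay": 0,"az": 0,"gripper": 0.7},{"dx": 0,"dy": 0,"dz": 0,"ax": 0,"ay": 0,"az": 0,"gripper": 0.7},{"dx": 0,"dy": 0,"dz": 0,"ax": 0,"ay": 0,"az": 0,"gripper": 0.7},{"dx": 0,"dy": 0,"dz": 0,"ax": 0,"ay": 0,"az": 0,"gripper": 0.7}]}}

```text
clock: 36.67
eef_pos: [507.3, 39.3, 111.0]
tool_rot: [-3.141, 0.0, 1.447]
force: [-0.9, -0.0, 0.0]
width: 59.8
gripper_force: 0.0
```

```bash
python3 w.py w8; python3 g.py w8 2>/dev/null
```

```text
36.675 [507.3  39.3 111. ] [-3.141  0.     1.447] 59.8 [-0.9 -0.   0. ] [-0.33  0.67  0.3   2.04 -0.41  0.49  0.14]
red [277.5 325.5] [-62.56781969 -63.04496129]
orange box 294 348 278 297
white [312.5078125 292.171875 ] 128 [-43.18423441 -23.1421309 ]
```

Emit:
{"name": "step_arm", "arguments": {"plan": [{"dx": 0,"dy": 0,"dz": -0.1,"ax": 0,"ay": 0,"az": 0,"gripper": 0.7},{"dx": 0,"dy": 0,"dz": -0.12,"ax": 0,"ay": 0,"az": 0,"gripper": 0.7},{"dx": 0,"dy": 0,"dz": -0.06,"ax": 0,"ay": 0,"az": 0,"gripper": 0.45},{"dx": 0.118,"dy": -0.001,"dz": 0,"ax": 0,"ay": 0,"az": 0,"gripper": 0.45},{"dx": 0.118,"dy": -0.001,"dz": 0,"ax": 0,"ay": 0,"az": 0,"gripper": 0.45},{"dx": 0.118,"dy": -0.001,"dz": 0,"ax": 0,"ay": 0,"az": 0,"gripper": 0.45},{"dx": 0,"dy": 0,"dz": 0,"ax": 0,"ay": 0,"az": 0.098,"gripper": 0.45},{"dx": 0,"dy": 0,"dz": 0,"ax": 0,"ay": 0,"az": 0.098,"gripper": 0.45},{"dx": 0,"dy": 0,"dz": 0,"ax": 0,"ay": 0,"az": 0.098,"gripper": 0.45},{"dx": 0,"dy": 0,"dz": 0,"ax": 0,"ay": 0,"az": 0.098,"gripper": 0.45},{"dx": 0,"dy": 0,"dz": 0,"ax": 0,"ay": 0,"az": 0.098,"gripper": 0.45},{"dx": 0,"dy": 0,"dz": 0,"ax": 0,"ay": 0,"az": 0.098,"gripper": 0.45},{"dx": 0,"dy": 0,"dz": 0,"ax": 0,"ay": 0,"az": 0,"gripper": 0.45},{"dx": 0,"dy": 0,"dz": 0,"ax": 0,"ay": 0,"az": 0,"gripper": 0.45}]}}

```text
clock: 38.48
eef_pos: [519.6, 144.9, 195.0]
tool_rot: [-3.142, 0.0, 0.526]
force: [0.6, -1.1, -0.3]
width: 38.6
gripper_force: 0.0
```

```bash
python3 w.py w9
```

```text
38.475 [519.6 144.9 195. ] [-3.142  0.     0.526] 38.6 [ 0.6 -1.1 -0.3] [-0.76  0.64  0.68  1.9  -0.56  0.8  -0.82]
```

View pics/w9.png

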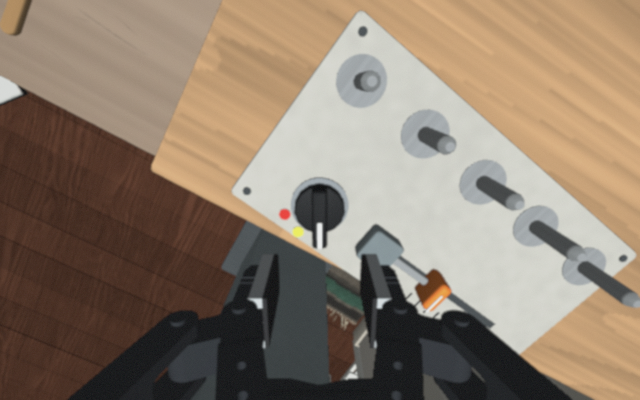

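The bar (319,220) is vertical and centred between the fingers, the gauge is home, and all spindles are empty.

Emit:
{"name": "step_arm", "arguments": {"plan": [{"dx": 0,"dy": 0,"dz": 0.1,"ax": 0,"ay": 0,"az": 0,"gripper": 0.45},{"dx": 0,"dy": 0,"dz": 0.1,"ax": 0,"ay": 0,"az": 0,"gripper": 0.45},{"dx": 0,"dy": 0,"dz": 0.046,"ax": 0,"ay": 0,"az": 0,"gripper": 0.45},{"dx": 0,"dy": 0,"dz": 0,"ax": 0,"ay": 0,"az": 0,"gripper": 0.45},{"dx": 0,"dy": 0,"dz": 0,"ax": 0,"ay": 0,"az": 0,"gripper": 0.2},{"dx": 0,"dy": 0,"dz": 0,"ax": 0,"ay": 0,"az": 0,"gripper": 0},{"dx": 0,"dy": 0,"dz": 0,"ax": 0,"ay": 0,"az": 0,"gripper": 0},{"dx": 0,"dy": 0,"dz": 0,"ax": 0,"ay": 0,"az": 0,"gripper": 0},{"dx": 0,"dy": 0,"dz": 0,"ax": 0,"ay": 0,"az": 0,"gripper": 0}]}}

```text
clock: 39.65
eef_pos: [520.2, 145.3, 122.5]
tool_rot: [-3.141, -0.002, 0.524]
force: [-0.5, -0.2, 6.1]
width: 8.5
gripper_force: 60.1
```

Emit:
{"name": "step_arm", "arguments": {"plan": [{"dx": 0,"dy": 0,"dz": 0,"ax": 0,"ay": 0,"az": 0.07,"gripper": 0},{"dx": 0,"dy": 0,"dz": 0,"ax": 0,"ay": 0,"az": 0.07,"gripper": 0},{"dx": 0,"dy": 0,"dz": 0,"ax": 0,"ay": 0,"az": 0.07,"gripper": 0},{"dx": 0,"dy": 0,"dz": 0,"ax": 0,"ay": 0,"az": 0.07,"gripper": 0},{"dx": 0,"dy": 0,"dz": 0,"ax": 0,"ay": 0,"az": 0.07,"gripper": 0},{"dx": 0,"dy": 0,"dz": 0,"ax": 0,"ay": 0,"az": 0.07,"gripper": 0},{"dx": 0,"dy": 0,"dz": 0,"ax": 0,"ay": 0,"az": 0.07,"gripper": 0},{"dx": 0,"dy": 0,"dz": 0,"ax": 0,"ay": 0,"az": 0.07,"gripper": 0},{"dx": 0,"dy": 0,"dz": 0,"ax": 0,"ay": 0,"az": 0.07,"gripper": 0},{"dx": 0,"dy": 0,"dz": 0,"ax": 0,"ay": 0,"az": 0.07,"gripper": 0},{"dx": 0,"dy": 0,"dz": 0,"ax": 0,"ay": 0,"az": 0.07,"gripper": 0},{"dx": 0,"dy": 0,"dz": 0,"ax": 0,"ay": 0,"az": 0.06,"gripper": 0},{"dx": 0,"dy": 0,"dz": 0,"ax": 0,"ay": 0,"az": 0,"gripper": 0},{"dx": 0,"dy": 0,"dz": 0,"ax": 0,"ay": 0,"az": 0,"gripper": 0}]}}

```text
clock: 41.4
eef_pos: [520.1, 144.5, 122.5]
tool_rot: [-3.141, -0.001, -0.78]
force: [-1.1, -0.5, 7.2]
width: 8.3
gripper_force: 60.3
```

Turned by 1.304 rad. I release, rise, and take a last look.

Emit:
{"name": "step_arm", "arguments": {"plan": [{"dx": 0,"dy": 0,"dz": 0,"ax": 0,"ay": 0,"az": 0,"gripper": 0.45},{"dx": 0,"dy": 0,"dz": 0,"ax": 0,"ay": 0,"az": 0,"gripper": 0.45},{"dx": 0,"dy": 0,"dz": 0,"ax": 0,"ay": 0,"az": 0,"gripper": 0.45},{"dx": 0,"dy": 0,"dz": -0.1,"ax": 0,"ay": 0,"az": 0,"gripper": 0.45},{"dx": 0,"dy": 0,"dz": -0.12,"ax": 0,"ay": 0,"az": 0,"gripper": 0.45},{"dx": 0,"dy": 0,"dz": -0.12,"ax": 0,"ay": 0,"az": 0,"gripper": 0.45},{"dx": 0,"dy": 0,"dz": -0.1,"ax": 0,"ay": 0,"az": 0,"gripper": 0.45},{"dx": 0,"dy": 0,"dz": 0,"ax": 0,"ay": 0,"az": 0,"gripper": 0.45},{"dx": 0,"dy": 0,"dz": 0,"ax": 0,"ay": 0,"az": 0,"gripper": 0.45}]}}

```text
clock: 42.52
eef_pos: [519.0, 145.2, 252.5]
tool_rot: [3.141, 0.001, -0.78]
force: [-0.8, -0.3, -1.4]
width: 38.1
gripper_force: 0.0
```

```bash
python3 w.py w10; python3 t.py 11; python3 - <<'E'
import cv2,numpy as np
a=cv2.imread('pics/w10.png');b=cv2.imread('pics/side11.png')[230:360,250:400]
cv2.imwrite('pics/end.png',np.hstack([cv2.resize(a,(480,300)),cv2.resize(b,(320,300))]))
E
```

```text
42.525 [519.  145.2 252.5] [ 3.141e+00  1.000e-03 -7.800e-01] 38.1 [-0.8 -0.3 -1.4] [-0.97  0.72  1.11  1.85 -0.74  1.06 -1.92]
42.575 [518.9 145.1 252.2] [ 3.14e+00  1.00e-03 -7.80e-01] 38.0
side tray [ 268  244  113  111 8441] [array([ 583.3, -342.8]), array([251.9, 304.1]), np.float64(169.9)]
   green 249 [ 560. -366.   68.] [ 604. -321.   97.]
   blue 296 [ 549. -431.   68.] [ 593. -383.   98.]
scene tray [ 357  129   96   81 3987] [array([ 595.6, -327.6]), array([289.9, 442.2]), np.float64(25.7)]
   green 153 [ 560. -359.   67.] [ 600. -316.   98.]
   blue 152 [ 549. -462.   67.] [ 590. -379.   98.]
```

View pics/end.png

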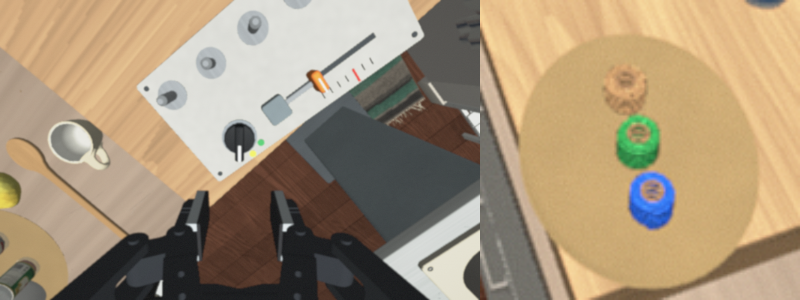

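In the end view the pointer (240,150) covers the red dot while yellow (253,153) and green (261,142) show. The gauge is home, and the three rolls lie flat on the tray.

```bash
python3 -c "
from cell import ctrl
print(ctrl.finish_job())"
```

```text
the job is handed in; nothing more can be done
None
```

The job is done and handed in at about 43 s: all three rolls lie flat on the tray, the gauge was held at the red line for 1.5 s and is back home, and the selector is on red.

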